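Turn the paint tray round in its latched dock

TASK

The paint tray was slid into the green sloping dock back to front. Push the yellow safety tab aside, lift the red latch, slide the tray right out of the dock by its wooden handle, turn it end for end and slide it fully home again with the orange end at the mouth, then press the red latch down again. Keep the tray's open side up, and leave the bottle, can, mug and egg carton where they stand.

Things in the scene. Friction and masses are not known exactly. Their poses are not given: they have to be found in the camera images.
- dock: Fixed green steel dock: a C-shaped sleeve for the tray, its floor leaning 30 deg (0.5236 rad) down to its -x side. Origin on the table under the floor's centre; z VERTICAL, y along the slide to the open mouth. Slope frame used below (mm, origin dock_home): v = dock y; u = up the slope = dock (0.866,0,0.5); w = square to the floor, outwards = dock (-0.5,0,0.866). Whole dock: u -137..57, v -83..119.
- dock_home (a point): Centre of the dock's sloping floor, 80 mm above the table, u=v=w=0. Home place of the tray's underside centre. Channel inside: u -48.5..48.5, back stop at v=-77, open mouth at v=78. The 8 mm side walls and the lips reach to w=49; the lips (underside w=44) leave a slot u -30.5..30.5 open along the top for the tray's handle.
- dock_mouth (a point): Floor centre at the open end of the dock, at u=0, v=78, w=0.
- tab (a joint): Yellow safety tab, slides along v on a track (u -136..-80, v 5..95, top w=20). 0 = safe: its tongue lies over a lug of the red latch and blocks it; grows towards -v (away from the mouth), 0.028 m = fully released; free of the lug from 0.016. Slides with about 1.5 N and stays where left.
- tab_fin (a point): Centre of the tab's upright fin: 26 (u) x 16 (v) x 34 (w) mm, standing square to the slope, from w=46 to 80, at u=-104, v=60 when the tab is at 0. Below it the tab's base is 28 x 24 mm.
- latch (a joint): Red latch lever; hinge along u at u=-68, v=-50, w=30. 0 = down, 0.5 rad = stop, fully lifted (grip rises along w); the mouth is free above 0.35. Stays where left; lifting or pressing its grip takes under 2 N. Its 12 mm wide arm runs to the mouth, where a tooth (v 81..91, u -74..-30, w 9..39 when down) stands before the tray.
- latch_grip (a point): Centre of the block at the latch's free end, 16 (u) x 30 (v) x 24 (w) mm, 154 mm from the hinge: at u=-68, v=104, w=30 when down, with free space for fingers on both sides (u) of it.
- tray: Loose wooden paint tray, 90 x 150 x 40 mm, about 0.35 kg, paint pots fixed in it; origin at the centre of its underside, z axis out of its open side, y along its length. Its -y end is orange, its +y end blue; corners of both ends taper in by 4 mm. Upright handle board along y in the middle: 14 (x) x 80 (y) mm, top at z=115 mm. It starts in the dock, blue end at the mouth, z along w.
- tray_grip (a point): Centre of the upper part of the handle board, on the tray's z axis 97 mm above its underside.
- tray_orange (a point): Middle of the orange end face of the tray (tray y = -75 mm, z = 20 mm).
- glue: Yellow glue bottle with red cap, 56 mm across, 155 mm tall, upright on the table; origin under it. Leave alone.
- can: Paint can with blue label, 76 mm across, 95 mm tall, upright on the table; origin under it. Leave alone.
- mug: White mug holding three brushes, 72 mm across, 90 mm tall (150 with the brushes); origin under it. Leave alone.
- eggs: Grey egg carton lying flat, 100 (x) x 190 (y) x 37 mm; origin under its centre. Leave alone.
Mind the look-alikes: they are no part of the job. Of the things that look like the tray, the larger one is meant.

How it is judged:
By the outcome, as a careful person would: the job done as asked, in the order asked, and still so for the second after the job is handed in, with the robot touching nothing.
It also fails if it takes over 72 s, if anything falls off the work surface, if the arm or the gripper's body presses on something with over 40 N, if the wrist force passes 120 N, or if a joint passes its speed limit or range.

ROBOT

A 6-joint arm with a two-finger parallel gripper is mounted at the origin on the work surface. World frame = base frame: x ahead of the robot, y to its left, z up, the work surface at z = 0. Lengths are in mm, angles in rad, forces in N, time in s.
With the tool pointing down it reaches from about 350 to 775 mm from the base axis. Payload 7.3 kg.
Tool frame: the origin (TCP) lies between the finger pads; the fingertips stand 25 mm ahead of it and the grasp point (between the pads) lies 6 mm ahead of it; z points along the fingers, y is the direction in which the jaws open and shut (so a half turn about z gives the same grasp; the last joint's range is limited). The gripper opens to 92 mm and grips with 3 to 60 N. Pads are 19 mm wide; open, the fingers measure 130 mm over their backs; the gripper's body (75 mm by 190 mm) begins 47 mm behind the grasp point.
Start: joints at [1.054, 0.342, 1.524, -0, 1.275, -0.146], TCP at [190.225, 489.343, 251.741] pointing down, gripper open.
Joint ranges: [-2.53, 2.53], [-0.77, 2.02], [0.04, 2.7], [-1, 4.14], [0.28, 2.66], [-3.11, 3.11]. Speed limits (rad/s): [2.57, 2.57, 3.14, 3.14, 3.14, 3.14].

INTERFACE

Orientations are given as [roll, pitch, yaw] about the fixed x, y, z axes, in that order (R = Rz(yaw) Ry(pitch) Rx(roll)).
In Python, from plant import get_obs, capture, calibration, close_job gives the robot as it stands. The module is installed in compiled form; this text tells all that it offers.
- The arm moves only by the shell command python3 -m jog 'ROWS'. ROWS is JSON, one flat list of numbers, 5 for each row, row after row: the closure, from 0 (fully open) to 1 (shut), then the shift along the tool's x, y, z in mm, then the turn about the tool's z in degrees. In form: [fingers, tx, ty, tz, yaw, fingers, tx, ty, tz, yaw, ...]. A call has 1 to 5 rows; each row shifts and turns the pose as measured when the row begins, along the tool's axes as they then stand; what a row does not reach is not made up. A row lasts 1/10 s, in which the tool goes at most 50 mm and 8.59 degrees, less where a joint would pass 70% of its speed; a pose out of reach is approached as far as the arm can. A call is refused whole if a number of a shift passes 50 or a number of a turn 8.59, either way. A call with a gripper value outside its range is refused whole. The fingers move at their own pace and stop on an object; the grip force is fixed at half the most. Time passes only in rows, so rows that do not move let the fingers close. It gives the time, the measured TCP pose, the force and the opening at its end, in the units of the state.
- get_obs(): the state, without advancing time (a new reading comes with each control period).
- capture(name): name is "side" or "top" or "wrist"; returns (picture, depth): 384x512x3 uint8, red, green, blue; 384x512 float32, mm along the optical axis (not along the pixel's ray), 0 where there is no reading.
- calibration(name): a dict with "fovy" (degrees; the focal length in pixels is half the picture's height over the tangent of half this angle, whatever the lens; pixels are square), "cx", "cy" (the principal point, pixels), "k1" (the pictures are not rectified: a ray, as slopes to the right and down, at radius r is drawn at 1 + k1 r^2 times it, then the intrinsics apply), "R" (3x3) and "t" (3): a world point X has camera coordinates R X + t. Camera axes: x right, y down, z forward; pixel columns grow to the right and rows downward; lengths in mm; the calibration is good to about 2 mm. A picture is of the moment at which its call begins: read the wrist's pose just before it. calibration takes no time and is no camera call; for the wrist camera it gives the pose at the moment of the call.
- close_job(): hands the job in, once; it reports no verdict.
The state is a dict: "time": time; "joint_positions": joint angles; "dq": joint speeds; "tau": joint torques, N m; "tool_pos": TCP position; "tcp_rot": TCP orientation; "contact_force": force on the tool from outside, world axes, zero at the start; "moment": the same for the moment, N m; "grip_width": finger opening in mm.
Only numpy, scipy, OpenCV 4.12 (cv2) and the standard library are available. Lean on these libraries where they do the work, as an engineer would, in place of code of your own. Each camera call takes 0.05 s, during which the arm holds its last target.

## Working session

There is one attempt and no reset: what is moved stays moved. The work goes in short steps, Python scripts to look and compute and a shell command to move; the robot and the scene stay as the last step left them, time stands still between calls to the robot, and variables do not carry over. Pictures are saved under pics/ and viewed, and the job is handed in when it is done.

```bash
mkdir -p pics; ls; python3 - <<'E'
from plant import *
import cv2
o=get_obs(); print(o)
for n in ["side","top","wrist"]:
    c=calibration(n); print(n,c)
    p,d=capture(n); cv2.imwrite(f"pics/{n}0.png",p[:,:,::-1]); 
    import numpy as np; np.save(f"pics/{n}0.npy",d)
E
```

```text
pics
{'time': 0.0, 'joint_positions': array([ 1.05398997e+00,  3.42709251e-01,  1.52499972e+00,  5.97165781e-06,
        1.27535755e+00, -1.45973044e-01]), 'dq': array([ 3.90058356e-05, -9.58737665e-04,  2.54315245e-04, -3.24254058e-04,
       -2.64652503e-03,  1.76788135e-03]), 'tau': array([-3.35123359e-04, -4.31235337e+01, -2.44226933e+01,  7.17120920e-02,
        5.55522332e-02, -2.20040265e-04]), 'tool_pos': array([190.0456708 , 489.01984081, 251.05794438]), 'tcp_rot': array([-3.14013529e+00, -2.20031620e-04,  2.77075744e+00]), 'contact_force': array([-0.78522655,  0.41344507, -0.55918905]), 'moment': array([0.04094184, 0.01623467, 0.00520142]), 'grip_width': 91.99337147076962}
side {'fovy': 46.94737280354583, 'cx': 257.4496299719437, 'cy': 194.04775630630394, 'k1': -0.05167691376374065, 'R': array([[ 9.71325742e-01, -2.37751638e-01, -6.79422912e-04],
       [-1.38387902e-01, -5.63050463e-01, -8.14753315e-01],
       [ 1.93326386e-01,  7.91484892e-01, -5.79807359e-01]]), 't': array([-540.31492305,  225.04756066,  855.2971693 ])}
top {'fovy': 44.660769526174136, 'cx': 257.35940924920766, 'cy': 196.01353257135946, 'k1': 0.06733735093685221, 'R': array([[-0.01370358, -0.99972854,  0.01884276],
       [-0.98633589,  0.01042109, -0.16441689],
       [ 0.1641759 , -0.02083839, -0.98621095]]), 't': array([  78.80109188,  587.21964268, 1190.22132588])}
wrist {'fovy': 66.9577325676552, 'cx': 251.93008361344883, 'cy': 193.12220628216332, 'k1': 0.0060383707320108585, 'R': array([[ 3.62019231e-01,  9.32170540e-01, -3.99815287e-04],
       [ 8.95882992e-01, -3.47807971e-01,  2.76447607e-01],
       [ 2.57557256e-01, -1.00437538e-01, -9.61028907e-01]]), 't': array([-524.10373834,  -35.45193127,  389.0789519 ])}
```

View pics/side0.png

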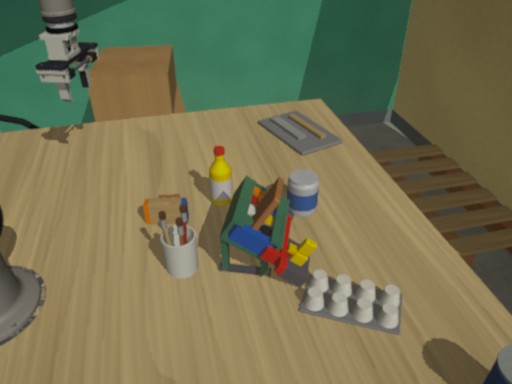

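View pics/top0.png

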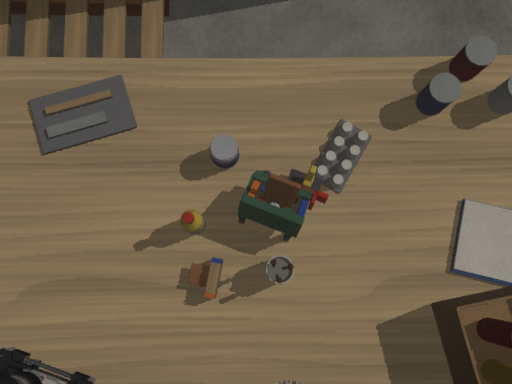

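View pics/wrist0.png

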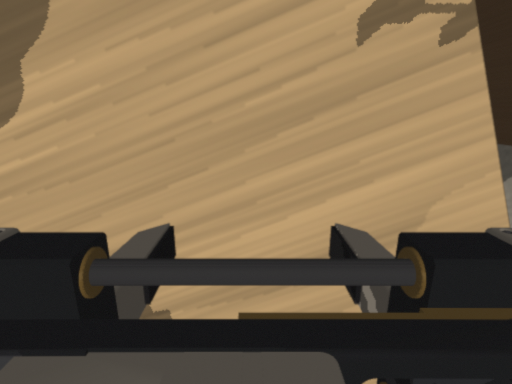

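```bash
cat > h.py <<'E'
import numpy as np, cv2
from plant import *
def cloud(p,d,c):
    f=p.shape[0]/2/np.tan(np.radians(c["fovy"])/2)
    v,u=np.mgrid[:p.shape[0],:p.shape[1]]
    K=np.array([[f,0,c["cx"]],[0,f,c["cy"]],[0,0,1]])
    pts=np.stack([u.ravel(),v.ravel()],1).astype(np.float64).reshape(-1,1,2)
    n=cv2.undistortPoints(pts,K,np.array([c["k1"],0,0,0,0.]))[:,0]
    z=d.ravel().astype(float); X=np.c_[n*z[:,None],z]
    W=(X-c["t"])@c["R"]
    W[z<=0]=np.nan
    return W.reshape(p.shape[0],p.shape[1],3)
def proj(X,c,h=384):
    f=h/2/np.tan(np.radians(c["fovy"])/2)
    Y=np.atleast_2d(X)@c["R"].T+c["t"]; s=Y[:,:2]/Y[:,2:]
    r2=(s**2).sum(1,keepdims=True); s=s*(1+c["k1"]*r2)
    return s*f+[c["cx"],c["cy"]]
E
python3 - <<'E'
from h import *
C={}
for n in ["side","top"]:
    p=cv2.imread(f"pics/{n}0.png")[:,:,::-1]; d=np.load(f"pics/{n}0.npy"); W=cloud(p,d,calibration(n)); C[n]=(p,W)
    hsv=cv2.cvtColor(np.ascontiguousarray(p),cv2.COLOR_RGB2HSV)
    def m(name,mask,box):
        M=np.zeros(mask.shape,bool); x0,y0,x1,y1=box; M[y0:y1,x0:x1]=mask[y0:y1,x0:x1]
        P=W[M]; P=P[np.isfinite(P[:,0])]; print(n,name,len(P),np.median(P,0).round(1),np.percentile(P,5,0).round(0),np.percentile(P,95,0).round(0))
    H,S,V=[hsv[...,i].astype(int) for i in range(3)]
    box={"side":(215,170,325,280),"top":(235,155,335,245)}[n]
    m("yellow",(H>20)&(H<35)&(S>200),box)
    m("red",((H<5)|(H>174))&(S>180)&(V>60),box)
    m("green",(H>60)&(H<95)&(S>60),box)
    m("blue",(H>105)&(H<125)&(S>150),box)
    m("brown",(H>5)&(H<18)&(S>110)&(W[...,2]>120),box)
    x0,y0,x1,y1=box; cv2.imwrite(f"pics/{n}0z.png",cv2.resize(p[y0:y1,x0:x1,::-1],None,fx=6,fy=6,interpolation=cv2.INTER_CUBIC))
# others from top
p,W=C["top"]
for nm,(x,y) in dict(glue=(189,218),can=(224,146),mug=(280,266),eggs=(343,155),small=(207,278)).items():
    q=W[y-22:y+23,x-22:x+23].reshape(-1,3); q=q[q[:,2]>25]; print(nm,q.min(0).round(),q.max(0).round(),np.median(q,0).round())
q=W[330:350,100:120].reshape(-1,3); print(np.nanmedian(q,0))
E
```

```text
side yellow 694 [615.5 -63.9  82.9] [508. -76.  15.] [647. 222. 104.]
side red 541 [576.8 -69.9  81.3] [ 555. -105.   67.] [626.  55. 118.]
side green 1532 [540.7  -9.4 106.2] [481. -51.  40.] [628.  86. 151.]
side blue 687 [531.1 -39.5 106.8] [501. -52.  82.] [561. -27. 128.]
side brown 658 [580.7   3.9 157.3] [558. -25. 122.] [609.  86. 182.]
  return _methods._mean(a, axis=axis, dtype=dtype,
  ret = um.true_divide(
Traceback (most recent call last):
IndexError: index -1 is out of bounds for axis 0 with size 0
```

```bash
cat >> h.py <<'E'
from scipy.optimize import least_squares
def B(u0,u1,v0,v1,w0,w1): return np.array([[u0,u1],[v0,v1],[w0,w1]],float)
BOX=[B(-7,7,-40,40,38,115),B(-56.5,-30.5,-83,78,44,49),B(30.5,56.5,-83,78,44,49),B(48.5,56.5,-83,78,-6,49),B(-56.5,-48.5,-83,78,-6,49),
 B(-117,-91,52,68,46,80),B(-76,-60,89,119,18,42),B(-74,-62,-50,90,24,36),B(-74,-30,81,91,9,39),B(-45,45,-75,75,0,40),B(-136,-80,5,95,10,20)]
def sd(P,b):
    c=b.mean(1);h=(b[:,1]-b[:,0])/2; q=np.abs(P-c)-h
    return np.linalg.norm(np.maximum(q,0),axis=1)+np.minimum(q.max(1),0)
def rot(psi): c,s=np.cos(psi),np.sin(psi); return np.array([[c,-s,0],[s,c,0],[0,0,1.]])
A=np.array([[.866025,0,.5],[0,1,0],[-.5,0,.866025]])  # rows u,v,w in dock axes
def toslope(W,q):  # q: x,y,psi of dock, z
    return ((W-[q[0],q[1],80+(q[3] if len(q)>3 else 0)])@rot(q[2]))@A.T
def toworld(S,q):
    return (np.atleast_2d(S)@A)@rot(q[2]).T+[q[0],q[1],80]
E
cat > fit.py <<'E'
from h import *
Ps=[]
for n in ["side","top"]:
    p=cv2.imread(f"pics/{n}0.png")[:,:,::-1]; d=np.load(f"pics/{n}0.npy"); W=cloud(p,d,calibration(n))
    box={"side":(215,170,325,280),"top":(235,155,335,245)}[n]; x0,y0,x1,y1=box
    cv2.imwrite(f"pics/{n}0z.png",cv2.resize(p[y0:y1,x0:x1,::-1],None,fx=6,fy=6,interpolation=cv2.INTER_CUBIC))
    q=W[y0:y1,x0:x1].reshape(-1,3); q=q[q[:,2]>70]; Ps.append(q); print(n,len(q),q.min(0),q.max(0))
    if n=="top":
        for nm,(x,y) in dict(glue=(189,218),can=(224,146),mug=(280,266),eggs=(343,155),small=(207,278)).items():
            r=W[y-22:y+23,x-22:x+23].reshape(-1,3); r=r[r[:,2]>25]; print(nm,len(r),r.min(0).round(),r.max(0).round(),np.median(r,0).round())
def res(q,P):
    S=toslope(P,q); return np.clip(np.min(np.abs([sd(S,b) for b in BOX]),0),0,25)
for name,P in [("side",Ps[0]),("top",Ps[1]),("both",np.vstack(Ps))]:
    best=None
    for psi in [2.6,2.9,-3.0]:
      for dx in (-20,20):
        s=least_squares(res,[555+dx,0,psi,0],args=(P,),loss="soft_l1",f_scale=2,x_scale=[1,1,.02,1],diff_step=1e-4)
        if best is None or s.cost<best.cost: best=s
    r=res(best.x,P); print(name,best.x.round(3),best.cost.round(0),np.median(r).round(2),(r<4).mean().round(2))
E
python3 fit.py
```

```text
side 5750 [ 473.36531445 -108.88644047   70.03498642] [744.46954145 242.3953654  184.49906277]
top 3609 [ 474.01792128 -110.53451951   70.25064404] [691.25531853 129.47149157 187.28921482]
glue 454 [491. 212.  26.] [546. 265. 161.] [513. 233. 107.]
can 778 [673. 121.  25.] [745. 195. 104.] [702. 157.  95.]
mug 321 [360. -14.  27.] [429.  55. 155.] [398.  14.  90.]
eggs 644 [ 639. -225.   25.] [ 766. -100.   46.] [ 706. -158.   37.]
small 837 [327. 166.  25.] [427. 254.  69.] [382. 200.  54.]
side [549.836  31.725   2.766   0.678] 52937.0 1.39 0.72
top [551.201  32.678   2.754   1.025] 8053.0 1.18 0.89
both [550.356  31.732   2.76    0.718] 61254.0 1.26 0.78
```

```bash
python3 -c "
import cv2,numpy as np
a=cv2.imread('pics/side0z.png');b=cv2.imread('pics/top0z.png');a=cv2.resize(a,(400,400));b=cv2.resize(b,(400,360));b=cv2.copyMakeBorder(b,0,40,0,0,0);cv2.imwrite('pics/z0.png',np.hstack([a,b]))"
```

```text
(no output)
```

View pics/z0.png

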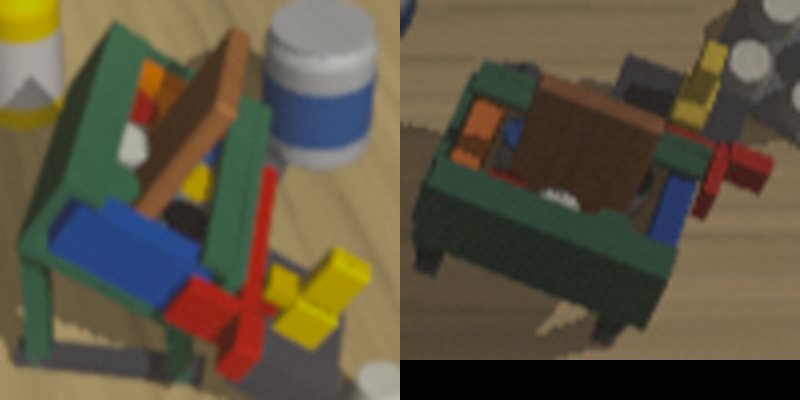

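```bash
cat >> h.py <<'E'
from scipy.spatial.transform import Rotation as Ro
Q=[550.6,32.0,2.757]
def dockxyz(x,v,z):  # dock x, v, world z -> world
    p=rot(Q[2])@np.array([x,v,0]); return np.array([Q[0]+p[0],Q[1]+p[1],z])
def goto(T,yaw=None,pr=True):
    o=get_obs(); R=Ro.from_euler("xyz",o["tcp_rot"]).as_matrix()
    d=R.T@(np.asarray(T)-o["tool_pos"])
    dy=None
    if yaw is not None: # tool yaw (rad, world euler) ; turn about tool z = -(yaw diff)
        dy=-np.degrees((yaw-o["tcp_rot"][2]+np.pi)%(2*np.pi)-np.pi)
    print("shift",d.round(1),"turn",None if dy is None else round(dy,1),"| t",round(o["time"],2))
    return d
def st():
    o=get_obs(); p=rot(-Q[2])@(o["tool_pos"]-[Q[0],Q[1],0]); 
    y=(o["tcp_rot"][2]-Q[2]+np.pi)%(2*np.pi)-np.pi
    print("t",round(o["time"],2),"dock xvz",p.round(1),"yaw rel",round(np.degrees(y),1),"F dock",(rot(-Q[2])@o["contact_force"]).round(1),"M",o["moment"].round(2),"w",round(o["grip_width"],1),"q",o["joint_positions"].round(2))
E
python3 - <<'E'
from h import *
st()
goto(dockxyz(-120,103,210),Q[2]); goto(dockxyz(-120,103,97),Q[2])
E
```

```text
t 0.15 dock xvz [ 505.7 -288.4  251.2] yaw rel 0.8 F dock [-0.1 -0.3 -0.2] M [-0.03  0.05  0.01] w 91.8 q [ 1.05  0.34  1.52 -0.    1.28 -0.15]
shift [-620.2 -400.    41.6] turn 0.8 | t 0.15
shift [-620.2 -399.9  154.6] turn 0.8 | t 0.15
```

```bash
python3 -m jog '[1,-40,-26,0,0.8,1,-41,-27,0,0,1,-41,-27,2,0,1,-41,-27,2,0,1,-41,-27,2,0]'; python3 -m jog '[1,-41,-27,2,0,1,-41,-27,2,0,1,-41,-27,2,0,1,-41,-27,2,0,1,-41,-27,2,0]';python3 -c "
from h import *
st();goto(dockxyz(-120,103,210),Q[2])"
```

```text
time: 0.65
tool_pos: [329.9, 287.6, 243.5]
tcp_rot: [-3.141, -0.001, 2.768]
contact_force: [1.1, 0.7, -0.5]
grip_width: 56.5
time: 1.15
tool_pos: [472.1, 81.9, 233.2]
tcp_rot: [-3.142, -0.001, 2.768]
contact_force: [0.5, 0.7, -0.1]
grip_width: 16.4
t 1.15 dock xvz [ 91.5 -16.8 233.2] yaw rel 0.6 F dock [-0.2 -0.8 -0.1] M [0.01 0.02 0.02] w 16.4 q [ 0.01  0.28  1.67  0.    1.19 -1.19]
shift [-210.2 -122.1   22.9] turn 0.6 | t 1.15
```

```bash
python3 -m jog '[1,-41,-24,0,0.6,1,-41,-24,2,0,1,-41,-24,4,0,1,-41,-24,6,0,1,-41,-24,8,0]'; python3 -c "
from h import *
st();goto(dockxyz(-120,103,150),Q[2])
p,d=capture('wrist');cv2.imwrite('pics/w1.png',p[:,:,::-1]);np.save('pics/w1.npy',d)
c=calibration('wrist');W=cloud(p,d,c);np.save('pics/w1W.npy',W)"
```

```text
time: 1.65
tool_pos: [621.5, -115.6, 212.0]
tcp_rot: [3.141, -0.001, 2.755]
contact_force: [1.0, 0.1, 1.3]
grip_width: 0.4
t 1.65 dock xvz [-121.   110.2  212. ] yaw rel -0.1 F dock [-0.9 -0.4  1.3] M [0.   0.03 0.03] w 0.4 q [-0.31  0.57  1.26  0.    1.31 -1.49]
shift [ 1.   7.2 62. ] turn -0.1 | t 1.65
```

View pics/w1.png

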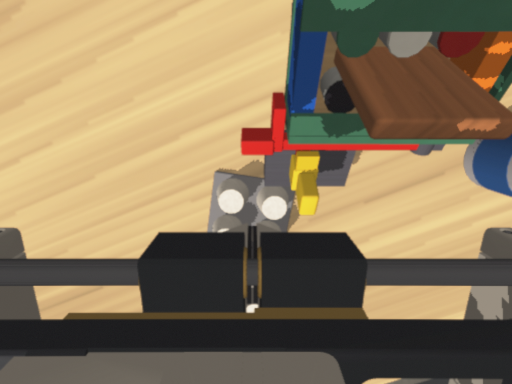

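```bash
python3 - <<'E'
from h import *
W=np.load('pics/w1W.npy')
def res(q,P):
    S=toslope(P,q); return np.clip(np.min(np.abs([sd(S,b) for b in BOX]),0),0,25)
M=W[:232].reshape(-1,3); M=M[(M[:,2]>60)]
S=toslope(M,Q); M=M[(np.abs(S[:,1])<125)&(S[:,0]>-130)&(S[:,0]<60)]
print(len(M))
s=least_squares(res,[*Q,0],args=(M,),loss="soft_l1",f_scale=2,x_scale=[1,1,.02,1],diff_step=1e-4)
r=res(s.x,M);print(s.x.round(3),np.median(r),(r<4).mean())
p=cv2.imread('pics/w1.png');hsv=cv2.cvtColor(p,cv2.COLOR_BGR2HSV).astype(int);H,Sa,V=[hsv[...,i] for i in range(3)]
for nm,m in dict(y=(H>22)&(H<34)&(Sa>200),r=((H<4)|(H>176))&(Sa>200)).items():
    m[232:]=0
    if nm=='r': m[:85]=0; m[:,430:]=0
    S=toslope(W[m],s.x); S=S[np.isfinite(S[:,0])]; S=S[S[:,2]>15]
    print(nm,len(S),np.percentile(S,[2,50,98],axis=0).round(1))
# fin: w>55
m=(H>22)&(H<34)&(Sa>200); m[232:]=0; S=toslope(W[m],s.x); S=S[(S[:,2]>50)]; print(np.percentile(S,[2,50,98],axis=0).round(1))
# board
m=(H>5)&(H<18)&(Sa>110); m[232:]=0; S=toslope(W[m],s.x);S=S[(S[:,2]>90)&(np.abs(S[:,0])<15)]; print('board',np.percentile(S,[2,50,98],axis=0).round(1))
# neighbours
S=W[:232].reshape(-1,3)
E
```

```text
36378
[553.9    22.881   2.759  -4.286] 0.6779513106221025 0.8161526197152125
y 151 [[-89.6  48.6  41.8]
 [-79.8  57.6  45.5]
 [-73.5  67.1  46.6]]
r 1866 [[-71.8 -32.9  22.2]
 [-62.7  86.6  38.5]
 [-29.6 115.7  43.1]]Traceback (most recent call last):
  File "<stdin>", line 17, in <module>
    return _quantile_unchecked(
        a, q, axis, out, overwrite_input, method, keepdims, weights)
    return _ureduce(a,
                    func=_quantile_ureduce_func,
    ...<5 lines>...
                    overwrite_input=overwrite_input,
                    method=method)
    r = func(a, **kwargs)
    result = _quantile(arr,
                       quantiles=q,
    ...<2 lines>...
                       out=out,
                       weights=wgt)
    slices_having_nans = np.isnan(arr[-1, ...])
                                  ~~~^^^^^^^^^
IndexError: index -1 is out of bounds for axis 0 with size 0
```

```bash
cat > wfit.py <<'E'
from h import *
import sys
nm=sys.argv[1]
def res(q,P):
    S=toslope(P,q); return np.clip(np.min(np.abs([sd(S,b) for b in BOX]),0),0,25)
c=calibration('wrist'); st(); p,d=capture('wrist'); cv2.imwrite(f'pics/{nm}.png',p[:,:,::-1]); W=cloud(p,d,c); np.save(f'pics/{nm}W.npy',W)
M=W[:225].reshape(-1,3); M=M[(M[:,2]>60)]
S=toslope(M,Q); M=M[(np.abs(S[:,1])<125)&(S[:,0]>-130)&(S[:,0]<60)]
s=least_squares(res,[*Q,0],args=(M,),loss="soft_l1",f_scale=2,x_scale=[1,1,.02,1],diff_step=1e-4)
r=res(s.x,M);print(len(M),s.x.round(3),np.median(r),(r<4).mean())
E
python3 -m jog '[1,1,2,20,-0.1,1,0,0,0,0,1,0,0,0,0]'; python3 wfit.py w2; python3 -c "
from h import *
st();goto(dockxyz(-120,103,97),Q[2])"
```

```text
time: 2.0
tool_pos: [624.4, -123.1, 185.5]
tcp_rot: [-3.139, -0.004, 2.748]
contact_force: [0.3, -0.9, -0.6]
grip_width: 0.5
t 2.0 dock xvz [-126.6  116.1  185.5] yaw rel -0.5 F dock [-0.6  0.7 -0.6] M [0.06 0.02 0.03] w 0.5 q [-0.31  0.6   1.28 -0.    1.26 -1.49]
35215 [550.054  28.71    2.771  -1.215] 0.8596536144322116 0.8019877892943348
t 2.05 dock xvz [-126.2  115.9  185.3] yaw rel -0.5 F dock [-0.7 -0.6 -0.4] M [ 0.01  0.   -0.03] w 0.1 q [-0.31  0.6   1.28 -0.    1.26 -1.49]
shift [ 5.8 13.1 88.3] turn -0.5 | t 2.05
```

View pics/w2.png

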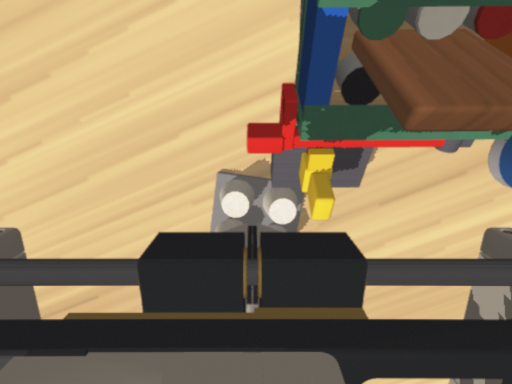

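```bash
sed -i 's/^Q=.*/Q=[550.4,31.0,2.760]/' h.py; python3 -m jog '[1,3,6,44,-0.5,1,3,6,42,0,1,0,0,0,0,1,0,0,0,0]'; python3 -c "
from h import *
st();goto(dockxyz(-120,103,97),Q[2]);p,d=capture('side');cv2.imwrite('pics/s1.png',cv2.resize(p[130:310,180:420,::-1],None,fx=3,fy=3))"
```

```text
time: 2.45
tool_pos: [625.3, -107.7, 105.0]
tcp_rot: [-3.14, 0.006, 2.761]
contact_force: [-0.4, -0.2, 1.4]
grip_width: 0.4
t 2.45 dock xvz [-121.1  100.8  105. ] yaw rel 0.1 F dock [0.4 0.3 1.4] M [ 0.   -0.04  0.02] w 0.4 q [-0.29  0.67  1.39 -0.    1.07 -1.48]
shift [ 1.2 -2.2  8. ] turn 0.1 | t 2.45
```

View pics/s1.png

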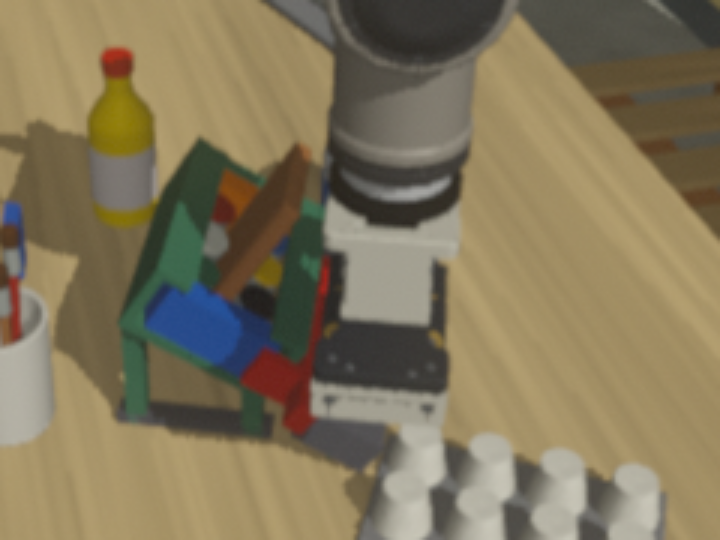

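```bash
python3 -m jog '[1,1,5,5,0,1,0,8,2,0,1,0,8,0,0,1,0,8,0,0,1,0,8,0,0]'; python3 -c "
from h import *
st()"; python3 -m jog '[1,0,4,0,0,1,0,4,0,0,1,0,0,0,0]';python3 -c "
from h import *
st();p,d=capture('top');cv2.imwrite('pics/t1.png',cv2.resize(p[130:260,220:380,::-1],None,fx=5,fy=4))"
```

```text
time: 3.0
tool_pos: [641.3, -72.3, 104.2]
tcp_rot: [-3.14, 0.015, 2.76]
contact_force: [-0.5, -0.7, -1.3]
grip_width: 0.4
t 3.0 dock xvz [-122.9   62.   104.2] yaw rel -0.0 F dock [ 0.2  0.8 -1.3] M [-0.24  0.15 -0.09] w 0.4 q [-0.23  0.69  1.36 -0.    1.08 -1.42]
time: 3.3
tool_pos: [643.1, -68.7, 104.3]
tcp_rot: [-3.129, 0.014, 2.762]
contact_force: [-2.6, -1.6, -0.8]
grip_width: 0.2
t 3.3 dock xvz [-123.1   58.   104.3] yaw rel 0.1 F dock [ 1.9  2.4 -0.8] M [-0.38  0.34  0.03] w 0.2 q [-0.22  0.69  1.35 -0.02  1.08 -1.4 ]
```

```bash
python3 -c "
from h import *
p,d=capture('side');cv2.imwrite('pics/s2.png',cv2.resize(p[130:310,180:420,::-1],None,fx=3,fy=3)); st()"
```

```text
t 3.4 dock xvz [-123.1   57.5  104.3] yaw rel 0.1 F dock [0.9 8.8 1. ] M [-1.1   0.57  0.06] w 0.3 q [-0.22  0.69  1.35 -0.01  1.08 -1.4 ]
```

View pics/s2.png

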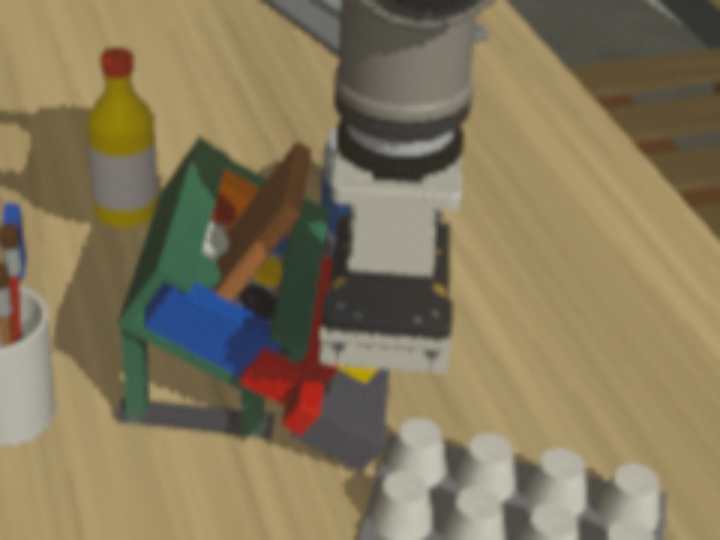

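View pics/t1.png

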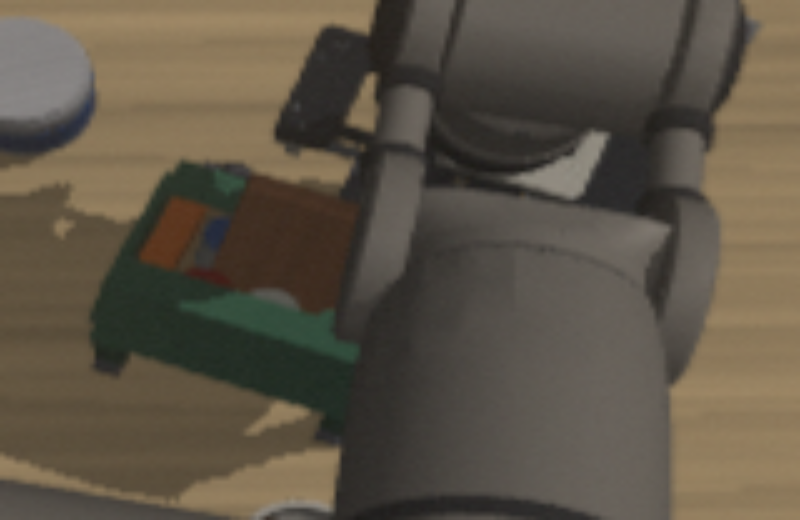

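```bash
python3 -m jog '[1,0,-12,0,0,1,0,-25,-30,0,1,0,-20,-45,0,1,30,0,-40,0,1,0,0,0,0]'; python3 -c "
from h import *
st();p,d=capture('side');cv2.imwrite('pics/s3.png',cv2.resize(p[130:310,180:420,::-1],None,fx=3,fy=3));p,d=capture('wrist');cv2.imwrite('pics/w3.png',p[:,:,::-1])"
```

```text
time: 3.9
tool_pos: [591.6, -110.5, 221.9]
tcp_rot: [-3.132, 0.012, 2.762]
contact_force: [0.7, -0.1, 0.9]
grip_width: 0.4
t 3.9 dock xvz [-91.  115.9 221.9] yaw rel 0.1 F dock [-0.7 -0.1  0.9] M [-0.01  0.04 -0.02] w 0.4 q [-0.31  0.5   1.36 -0.01  1.27 -1.49]
```

View pics/s3.png

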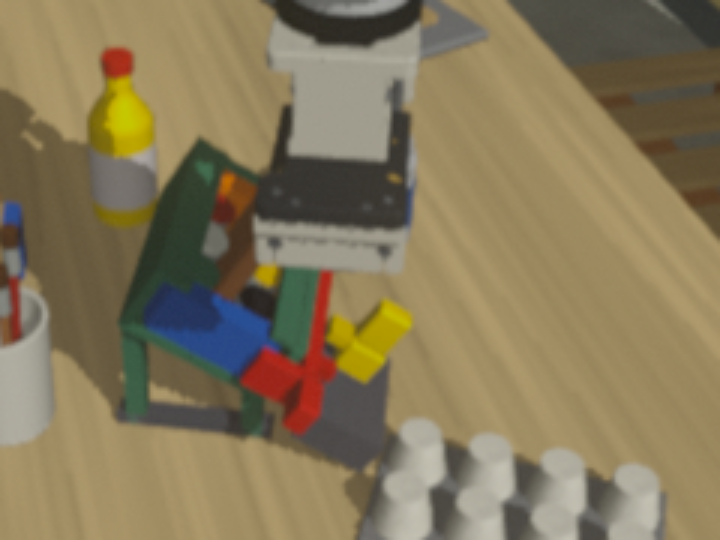

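View pics/w3.png

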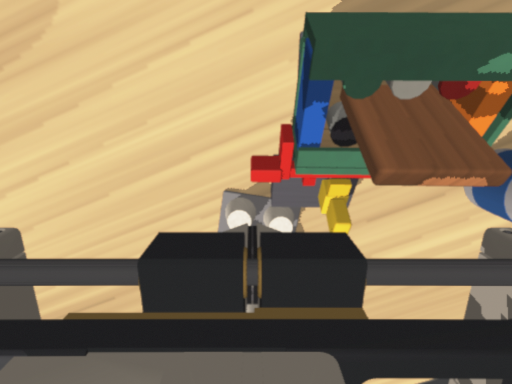

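```bash
python3 -m jog '[1,0,0,0,8.5,1,0,0,0,8.5,1,0,0,0,8.5,1,0,0,0,8.5,1,0,0,0,8.5]'; python3 -m jog '[0.5,0,0,0,8.5,0.5,0,0,0,8.5,0.5,0,0,0,8.5,0.5,0,0,0,8.5,0.5,0,0,0,0]';  python3 -c "
from h import *
st();goto(dockxyz(-74,107,180),Q[2]-np.radians(78))"
```

```text
time: 4.5
tool_pos: [591.3, -109.7, 207.9]
tcp_rot: [-3.131, 0.003, 2.008]
contact_force: [-0.6, -0.6, 0.7]
grip_width: 0.2
time: 5.0
tool_pos: [590.6, -108.3, 196.4]
tcp_rot: [-3.119, 0.005, 1.407]
contact_force: [0.2, -0.4, 0.4]
grip_width: 35.5
t 5.0 dock xvz [-89.2 114.3 196.4] yaw rel -77.5 F dock [-0.3  0.3  0.4] M [-0.01  0.09 -0.01] w 35.5 q [-0.31  0.54  1.37 -0.01  1.26 -0.14]
shift [ 10.5 -12.8  16.7] turn 0.5 | t 5.0
```

```bash
python3 -m jog '[0.5,10,-13,15,0.5,0.5,0,0,0,0,0.5,0,0,0,0]';  python3 - <<'E'
from h import *
st();goto(dockxyz(-74,107,82),Q[2]-np.radians(78))
p,d=capture('side');c=calibration('side');cv2.imwrite('pics/s4.png',cv2.resize(p[130:310,180:420,::-1],None,fx=3,fy=3));np.save('pics/s4.npy',d)
W=cloud(p,d,c); S=toslope(W,Q)
hsv=cv2.cvtColor(p,cv2.COLOR_RGB2HSV).astype(int);H,Sa,V=[hsv[...,i] for i in range(3)]
y=(H>22)&(H<34)&(Sa>200)&(S[...,2]>50)&(np.abs(S[...,0]+104)<25); print('fin',np.percentile(S[y],[2,50,98],axis=0).round(1))
r=((H<4)|(H>176))&(Sa>180)&(S[...,1]>93)&(S[...,0]<-50); print('block',np.percentile(S[r],[2,50,98],axis=0).round(1))
E
```

```text
time: 5.3
tool_pos: [579.0, -96.1, 178.0]
tcp_rot: [-3.114, 0.004, 1.409]
contact_force: [-0.7, 0.2, 0.9]
grip_width: 45.6
t 5.3 dock xvz [-73.9 107.3 178. ] yaw rel -77.4 F dock [0.7 0.1 0.9] M [-0.11  0.02  0.  ] w 45.6 q [-0.29  0.53  1.43 -0.01  1.21 -0.13]
shift [ 0.6  2.8 95.9] turn 0.6 | t 5.3
fin [[-112.1   27.6   51.3]
 [-100.1   37.4   69. ]
 [ -89.5   40.3   82.2]]
block [[-71.7  93.8  23.7]
 [-64.8 114.2  42.2]
 [-57.5 118.5  45. ]]
```

View pics/s4.png

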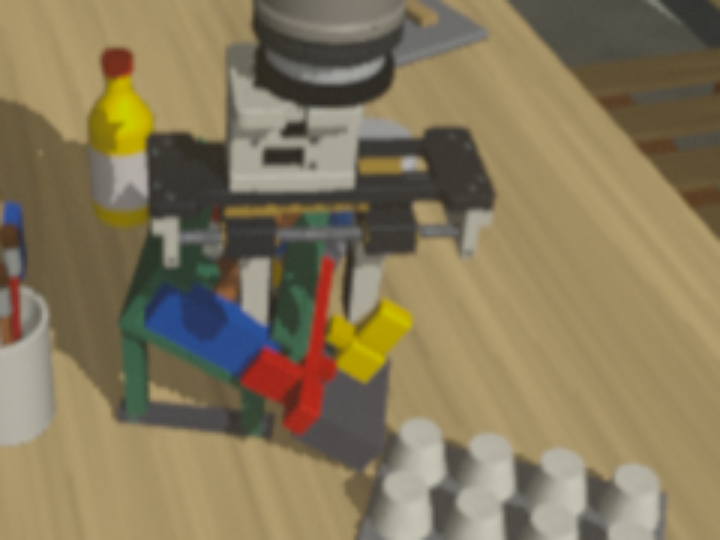

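```bash
python3 -m jog '[0.5,0,1,45,0.6,0.5,0,1,42,0,0.5,0,0,4,0]';  python3 - <<'E'
from h import *
st();goto(dockxyz(-74,107,82),Q[2]-np.radians(78))
p,d=capture('side');cv2.imwrite('pics/s5.png',cv2.resize(p[130:310,180:420,::-1],None,fx=3,fy=3))
st()
E
```

```text
time: 5.65
tool_pos: [582.3, -98.2, 87.8]
tcp_rot: [-3.122, 0.005, 1.401]
contact_force: [0.1, -0.2, 0.1]
grip_width: 45.9
t 5.65 dock xvz [-77.7 108.   87.8] yaw rel -77.8 F dock [-0.1  0.2  0.1] M [-0.14  0.15  0.02] w 45.9 q [-0.29  0.64  1.52 -0.01  1.   -0.12]
shift [ 1.8 -3.3  5.9] turn 0.2 | t 5.65
t 5.7 dock xvz [-78.8 107.9  89.6] yaw rel -77.9 F dock [1.7 1.1 1.5] M [-0.08  0.08  0.01] w 46.0 q [-0.29  0.63  1.52 -0.01  1.   -0.12]
```

View pics/s5.png

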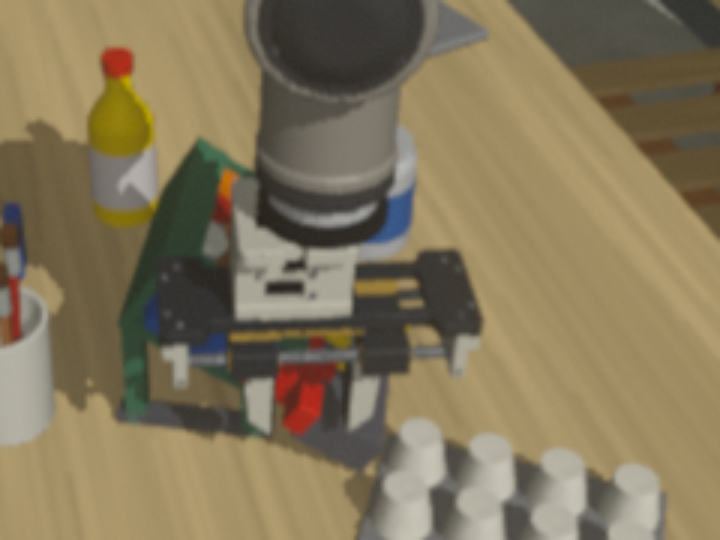

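```bash
python3 -m jog '[0.5,2,-4,8,0,1,0,0,1,0,1,0,0,1,0,1,0,0,1,0,1,0,0,1,0]';  python3 - <<'E'
from h import *
st();goto(dockxyz(-74,107,82),Q[2]-np.radians(78))
E
```

```text
time: 6.2
tool_pos: [579.1, -96.2, 83.7]
tcp_rot: [-3.125, 0.006, 1.402]
contact_force: [0.4, 1.5, 2.5]
grip_width: 25.4
t 6.2 dock xvz [-74.  107.3  83.7] yaw rel -77.8 F dock [ 0.2 -1.6  2.5] M [ 0.09  0.42 -0.27] w 25.4 q [-0.29  0.64  1.54 -0.01  0.98 -0.12]
shift [0.3 0.1 1.7] turn 0.2 | t 6.2
```

```bash
python3 -m jog '[1,-1,8,-16,-0.5,1,1,9,-16,-0.5,1,2,9,-16,-0.5,1,4,9,-16,-0.5,1,0,0,0,0]';  python3 - <<'E'
from h import *
st();goto(dockxyz(-107.4,92,140),Q[2]-np.radians(75))
E
```

```text
time: 6.7
tool_pos: [619.8, -93.7, 149.9]
tcp_rot: [-3.133, 0.003, 1.44]
contact_force: [1.6, -1.8, -2.0]
grip_width: 23.9
t 6.7 dock xvz [-110.9   89.9  149.9] yaw rel -75.7 F dock [-2.2  1.1 -2. ] M [-0.54  0.41  0.03] w 23.9 q [-0.27  0.62  1.35 -0.    1.18 -0.14]
shift [-1.1 -3.8 10. ] turn -0.7 | t 6.7
```

```bash
python3 - <<'E'
from h import *
p,d=capture('side');cv2.imwrite('pics/s6.png',cv2.resize(p[130:310,180:420,::-1],None,fx=3,fy=3))
st()
E
```

```text
t 6.75 dock xvz [-110.2   90.5  149. ] yaw rel -75.7 F dock [-2.1 -1.1 -3.8] M [-0.23 -0.08 -0.09] w 24.5 q [-0.27  0.62  1.36 -0.01  1.17 -0.14]
```

View pics/s6.png

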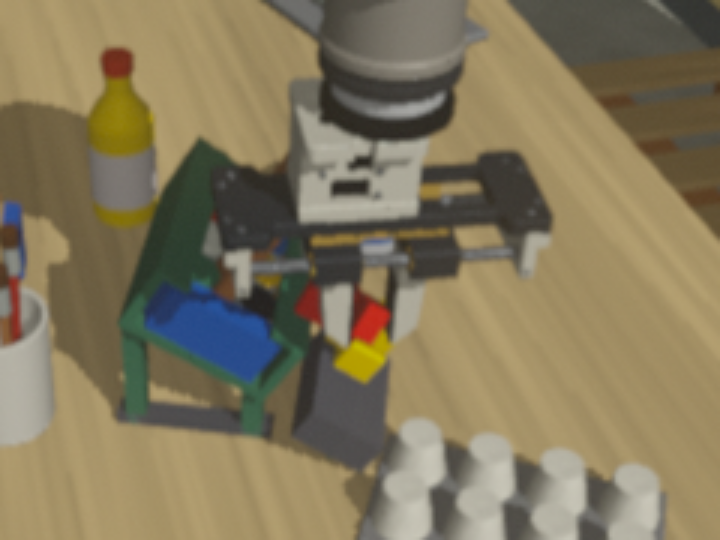

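```bash
python3 -m jog '[0.45,0,0,-1,0,0.45,0,0,-1,0,0.45,0,0,-20,0,0.45,0,0,-45,0,0.45,0,0,-40,-4]'; python3 -m jog '[0,0,0,0,-8.5,0,0,0,0,-8.5,0,0,0,0,-8.5,0,0,0,0,-8.5,0,0,0,0,-8.5]'; python3 - <<'E'
from h import *
p,d=capture('side');c=calibration('side');cv2.imwrite('pics/s7.png',cv2.resize(p[130:310,180:420,::-1],None,fx=3,fy=3))
st();goto(dockxyz(-48.5,0,225),Q[2])
W=cloud(p,d,c); S=toslope(W,Q)
hsv=cv2.cvtColor(p,cv2.COLOR_RGB2HSV).astype(int);H,Sa,V=[hsv[...,i] for i in range(3)]
m=(np.abs(S[...,0])<12)&(S[...,2]>60)&(S[...,2]<118)&(np.abs(S[...,1])<55)&(H>5)&(H<18); print('board',m.sum(),np.percentile(S[m],[2,50,98],axis=0).round(1))
E
```

```text
time: 7.25
tool_pos: [616.5, -94.2, 253.3]
tcp_rot: [-3.118, 0.001, 1.508]
contact_force: [0.5, -0.2, -0.3]
grip_width: 50.1
time: 7.75
tool_pos: [617.5, -96.5, 263.6]
tcp_rot: [-3.132, -0.003, 2.262]
contact_force: [0.7, -0.5, -0.3]
grip_width: 85.7
t 7.8 dock xvz [-109.7   93.4  263.7] yaw rel -28.1 F dock [-0.   0.7  0.3] M [-0.03  0.    0.01] w 89.2 q [-0.27  0.53  1.2  -0.01  1.43 -0.97]
shift [97.9 53.9 38.4] turn -28.1 | t 7.8
board 435 [[ -3.4 -31.   61.2]
 [  7.2  24.1  94.5]
 [  8.4  42.  116.7]]
```

View pics/s7.png

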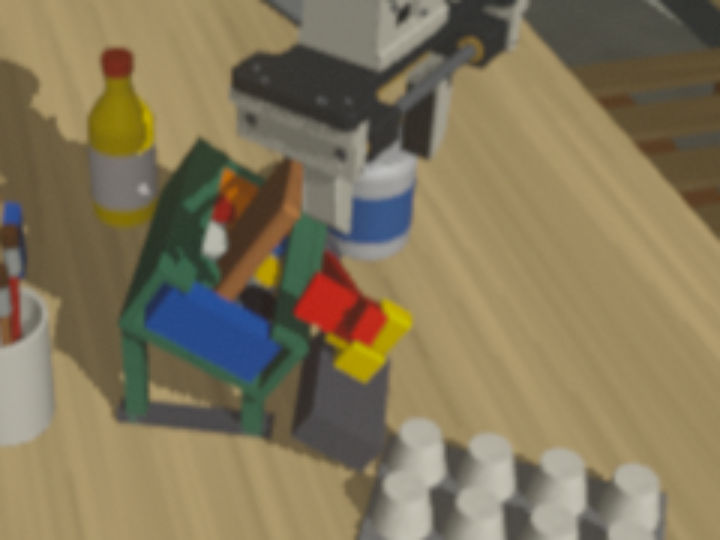

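```bash
python3 -m jog '[0,24,13,4,-8.5,0,22,16,4,-8.5,0,19,20,8,-8,0,16,22,8,-3,0,0,0,0,0]'; python3 - <<'E'
from h import *
st();goto(dockxyz(-48.5,0,210),Q[2])
E
python3 wfit.py w8
```

```text
time: 8.3
tool_pos: [594.6, 11.3, 239.4]
tcp_rot: [-3.134, -0.005, 2.747]
contact_force: [0.4, -0.7, -0.6]
grip_width: 91.6
t 8.3 dock xvz [-48.4   1.8 239.4] yaw rel -0.8 F dock [-0.6  0.5 -0.6] M [-0.03  0.   -0.03] w 91.6 q [-0.11  0.48  1.33 -0.01  1.33 -1.28]
shift [-0.3  2.  29.4] turn -0.8 | t 8.3
t 8.3 dock xvz [-48.4   1.8 239.4] yaw rel -0.8 F dock [-0.6  0.5 -0.6] M [-0.03  0.   -0.03] w 91.6 q [-0.11  0.48  1.33 -0.01  1.33 -1.28]
26373 [ 5.5238e+02  3.1354e+01  2.7520e+00 -4.5200e-01] 0.4124576925155523 0.8942479050544118
```

View pics/w8.png

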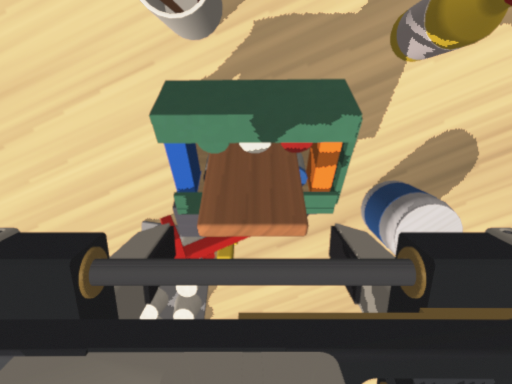

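```bash
sed -i 's/^Q=.*/Q=[552.0,31.3,2.754]/' h.py; python3 -c "
from h import *
goto(dockxyz(-48.5,0,170),Q[2])"; python3 -m jog '[0,1,1,25,-0.5,0,0,0,15,0,0,0,0,0,0]'; python3 - <<'E'
from h import *
st();goto(dockxyz(-48.5,0,170),Q[2])
c=calibration('wrist');p,d=capture('wrist');cv2.imwrite('pics/w9.png',p[:,:,::-1]);st()
E
```

```text
shift [-0.5  4.1 70.1] turn -0.5 | t 8.35
time: 8.65
tool_pos: [595.8, 8.2, 201.3]
tcp_rot: [-3.133, 0.001, 2.745]
contact_force: [-0.4, 0.6, 0.0]
grip_width: 91.9
t 8.65 dock xvz [-49.2   4.8 201.3] yaw rel -0.5 F dock [ 0.6 -0.4  0. ] M [-0.02 -0.04 -0.04] w 91.9 q [-0.11  0.51  1.39 -0.01  1.23 -1.28]
shift [ 0.8  5.1 31.2] turn -0.5 | t 8.65
t 8.7 dock xvz [-49.6   4.8 202.2] yaw rel -0.5 F dock [-0.1  0.9  0.2] M [-0.06  0.02  0.01] w 91.3 q [-0.11  0.51  1.39 -0.01  1.24 -1.28]
```

View pics/w9.png

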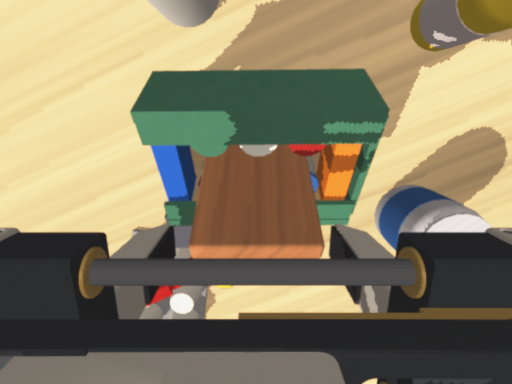

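```bash
python3 -m jog '[0,0,3,14,-0.3,0,0,1,12,0,0,0,0,4,0]'; python3 -c "
from h import *
st();goto(dockxyz(-48.5,1.5,170),Q[2])"
```

```text
time: 9.0
tool_pos: [599.4, 10.1, 172.8]
tcp_rot: [-3.135, 0.007, 2.746]
contact_force: [-0.5, -0.1, -0.1]
grip_width: 91.9
t 9.0 dock xvz [-51.9   1.7 172.8] yaw rel -0.5 F dock [ 0.4  0.3 -0.1] M [-0.02 -0.01 -0.04] w 91.9 q [-0.11  0.54  1.43 -0.01  1.17 -1.28]
shift [3.4 0.2 2.7] turn -0.5 | t 9.0
```

```bash
python3 -m jog '[0,3,0,4,-0.3,1,0,0,1,0,1,0,0,1,0,1,0,0,0,0,1,0,0,0,0]'; python3 -c "
from h import *
st();goto(dockxyz(-48.5,1.5,170),Q[2])
p,d=capture('side');cv2.imwrite('pics/s9.png',cv2.resize(p[130:310,180:420,::-1],None,fx=3,fy=3))"
```

```text
time: 9.5
tool_pos: [596.4, 11.0, 165.7]
tcp_rot: [-3.134, 0.007, 2.751]
contact_force: [0.5, -1.5, -2.4]
grip_width: 80.1
t 9.5 dock xvz [-48.8   2.  165.7] yaw rel -0.1 F dock [-1.   1.2 -2.4] M [ 0.02 -0.11 -0.01] w 80.1 q [-0.11  0.55  1.44 -0.01  1.15 -1.28]
shift [ 0.3  0.5 -4.3] turn -0.1 | t 9.5
```

View pics/s9.png

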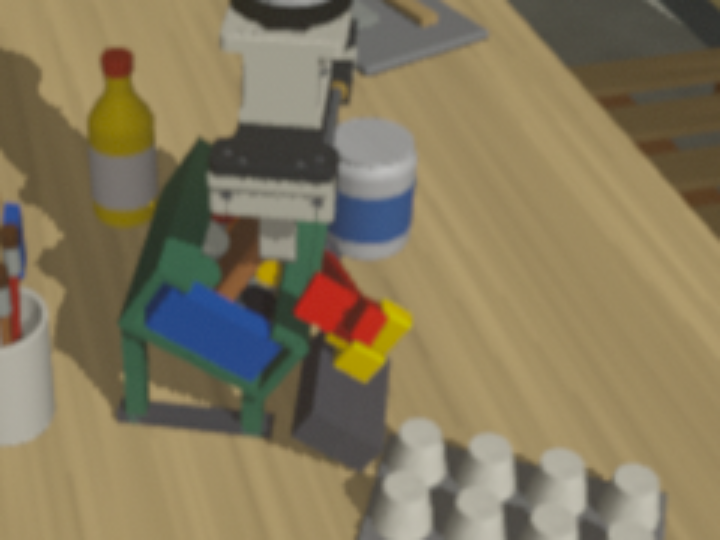

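```bash
python3 -m jog '[1,0,-15,-1,0,1,0,-18,-1,0]'; python3 -c "
from h import *
st()";python3 -m jog '[1,0,-20,-1,0,1,0,-20,-1,0,1,0,-20,-1,0]'; python3 -c "
from h import *
st()"
```

```text
time: 9.75
tool_pos: [583.3, -18.9, 167.1]
tcp_rot: [-3.134, 0.005, 2.755]
contact_force: [-0.4, -0.1, -5.0]
grip_width: 80.0
t 9.75 dock xvz [-47.9  34.6 167.1] yaw rel 0.0 F dock [ 0.3  0.3 -5. ] M [-0.08 -0.12 -0.03] w 80.0 q [-0.16  0.52  1.48 -0.01  1.13 -1.34]
time: 10.05
tool_pos: [558.0, -77.4, 169.5]
tcp_rot: [-3.133, 0.003, 2.756]
contact_force: [3.8, 0.0, -5.2]
grip_width: 80.2
t 10.05 dock xvz [-46.6  98.4 169.5] yaw rel 0.1 F dock [-3.5 -1.5 -5.2] M [-0.05 -0.9  -0.34] w 80.2 q [-0.27  0.49  1.54 -0.01  1.12 -1.45]
```

```bash
python3 -m jog '[1,-1,-20,1,0,1,-1,-20,0,0,1,0,-20,0,0,1,0,-20,0,0]'; python3 -c "
from h import *
st()";python3 -m jog '[1,0,-20,0,0,1,0,-10,-3,0,1,0,0,0,0]'; python3 -c "
from h import *
st()
p,d=capture('side');cv2.imwrite('pics/s10.png',cv2.resize(p[130:330,150:420,::-1],None,fx=2.8,fy=2.8))
p,d=capture('top');cv2.imwrite('pics/t10.png',cv2.resize(p[100:300,200:400,::-1],None,fx=2.8,fy=2.8))"
```

```text
time: 10.45
tool_pos: [525.4, -157.5, 168.3]
tcp_rot: [-3.132, -0.001, 2.755]
contact_force: [0.5, 0.3, -4.3]
grip_width: 80.0
t 10.45 dock xvz [-46.7 184.9 168.3] yaw rel 0.1 F dock [-0.4 -0.5 -4.3] M [-0.02 -0.17 -0.04] w 80.0 q [-0.43  0.46  1.58 -0.01  1.1  -1.61]
time: 10.75
tool_pos: [510.6, -189.6, 171.2]
tcp_rot: [-3.131, -0.003, 2.751]
contact_force: [0.7, 0.4, -4.4]
grip_width: 79.6
t 10.75 dock xvz [-45.2 220.2 171.2] yaw rel -0.2 F dock [-0.5 -0.6 -4.4] M [ 0.01 -0.16 -0.04] w 79.6 q [-0.49  0.46  1.58 -0.01  1.1  -1.67]
```

View pics/s10.png

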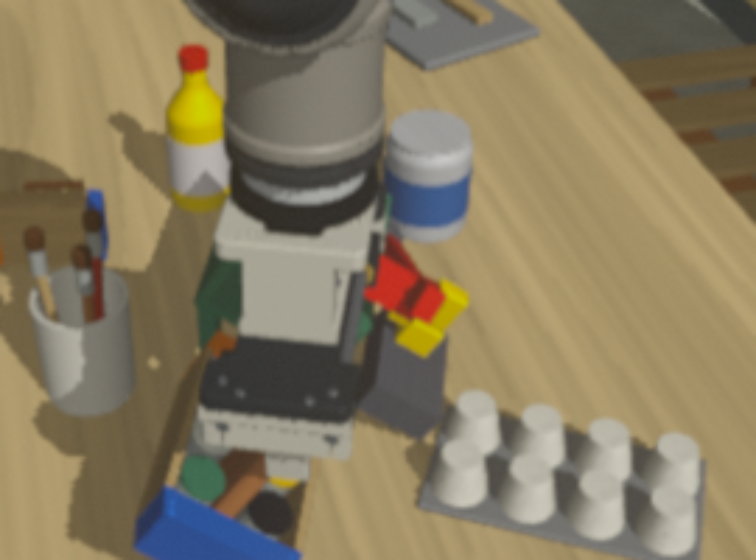

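View pics/t10.png

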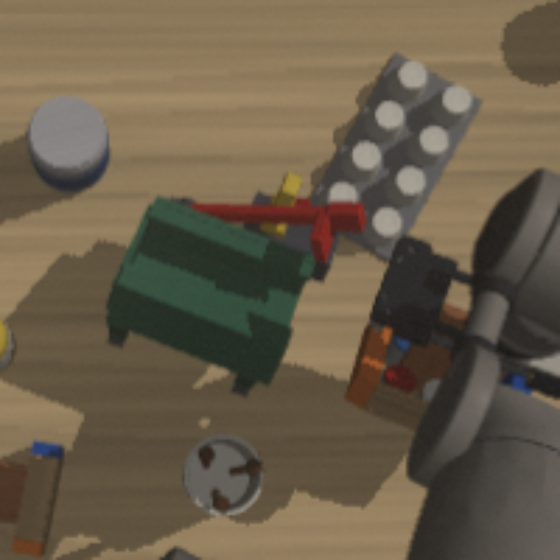

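```bash
python3 -m jog '[1,-5,-35,-4,0,1,-5,-40,-4,0,1,-5,-40,-4,0,1,0,0,-1,5,1,0,0,-1,8.5]'; python3 -m jog '[1,0,0,-1,8.5,1,0,0,-1,8.5,1,0,0,-1,8.5,1,0,0,-1,8.5,1,0,0,-1,8.5]'; python3 -c "
from h import *
st()"
```

```text
time: 11.35
tool_pos: [483.1, -298.6, 185.5]
tcp_rot: [-3.134, -0.003, 2.521]
contact_force: [0.2, 0.5, -4.4]
grip_width: 79.8
time: 11.85
tool_pos: [485.5, -293.9, 189.7]
tcp_rot: [-3.133, 0.001, 1.771]
contact_force: [0.7, 0.8, -3.9]
grip_width: 79.8
t 11.85 dock xvz [-61.3 326.2 189.7] yaw rel -56.3 F dock [-0.3 -1.  -3.9] M [-0.2   0.02 -0.05] w 79.8 q [-0.68  0.48  1.49 -0.01  1.18 -0.87]
```

```bash
python3 -m jog '[1,0,0,0,8.5,1,0,0,0,8.5,1,0,0,0,8.5,1,0,0,0,8.5,1,0,0,0,8.5]'; python3 -m jog '[1,0,0,0,8.5,1,0,0,0,8.5,1,0,0,0,8.5,1,0,0,0,8.5,1,0,0,0,8.5]'; python3 -c "
from h import *
st()"; python3 -m jog '[1,0,0,0,8.5,1,0,0,0,8.5,1,0,0,0,8.5,1,0,0,0,8.5,1,0,0,0,0]'; python3 -c "
from h import *
st()
p,d=capture('side');cv2.imwrite('pics/s11.png',p[:,:,::-1])
p,d=capture('top');cv2.imwrite('pics/t11.png',p[:,:,::-1])"
```

```text
time: 12.35
tool_pos: [488.0, -287.7, 188.8]
tcp_rot: [-3.133, 0.005, 1.022]
contact_force: [-0.6, 0.3, -4.3]
grip_width: 80.0
time: 12.85
tool_pos: [490.1, -281.1, 187.5]
tcp_rot: [-3.134, 0.011, 0.272]
contact_force: [0.6, -0.1, -4.3]
grip_width: 80.2
t 12.85 dock xvz [-60.7 312.6 187.5] yaw rel -142.2 F dock [-0.6 -0.1 -4.3] M [-0.11  0.3  -0.02] w 80.2 q [-0.65  0.48  1.5  -0.    1.18  0.65]
time: 13.35
tool_pos: [491.9, -274.5, 186.1]
tcp_rot: [-3.139, 0.019, -0.329]
contact_force: [-0.5, -0.6, -5.3]
grip_width: 80.0
t 13.35 dock xvz [-59.9 305.8 186.1] yaw rel -176.6 F dock [ 0.2  0.8 -5.3] M [0.03 0.3  0.05] w 80.0 q [-0.64  0.48  1.5  -0.    1.18  1.26]
```

View pics/s11.png

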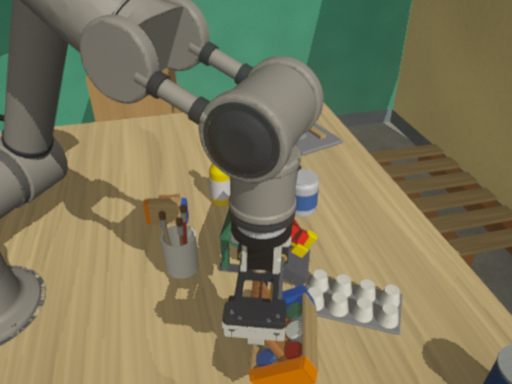

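View pics/t11.png

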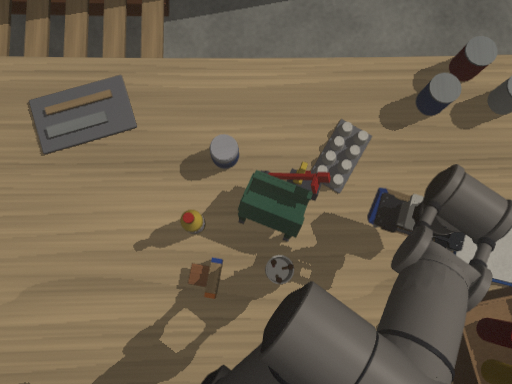

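```bash
python3 -m jog '[1,-25,0,15,1.5,1,-25,0,20,1,1,0,0,20,0.5,1,0,0,6,0,1,0,0,0,0]'; python3 -c "
from h import *
st()"
```

```text
time: 13.95
tool_pos: [443.6, -256.0, 125.2]
tcp_rot: [-3.14, 0.016, -0.358]
contact_force: [-0.1, -0.9, -4.2]
grip_width: 79.6
t 13.95 dock xvz [ -8.3 306.9 125.2] yaw rel -178.3 F dock [-0.3  0.9 -4.2] M [ 0.05  0.26 -0.02] w 79.6 q [-0.67  0.47  1.72 -0.    0.97  1.26]
```

```bash
python3 -m jog '[1,0,0,8,1,1,0,0,3,0,1,0,0,2,0]'; python3 -c "
from h import *
st()";  python3 -m jog '[1,0,0,2,0,1,0,0,2,0]'; python3 -c "
from h import *
st()"
```

```text
time: 14.25
tool_pos: [445.6, -257.0, 113.3]
tcp_rot: [-3.141, 0.012, -0.374]
contact_force: [0.3, 1.1, -3.8]
grip_width: 80.0
t 14.25 dock xvz [-10.4 307.1 113.3] yaw rel -179.2 F dock [ 0.1 -1.1 -3.8] M [ 0.02  0.35 -0.03] w 80.0 q [-0.67  0.48  1.73 -0.    0.94  1.28]
time: 14.45
tool_pos: [446.1, -257.3, 109.5]
tcp_rot: [-3.142, 0.011, -0.373]
contact_force: [1.7, -0.0, -5.0]
grip_width: 79.6
t 14.45 dock xvz [-11.  307.2 109.5] yaw rel -179.2 F dock [-1.6 -0.6 -5. ] M [ 0.04  0.21 -0.05] w 79.6 q [-0.67  0.49  1.73 -0.    0.93  1.28]
```

```bash
python3 -m jog '[1,0,0,2,0.5,1,0,0,2,0]'; python3 -c "
from h import *
st()";  python3 -m jog '[1,6,0,2,0,1,6,0,2,0,1,6,0,2,0]'; python3 -c "
from h import *
st()"
```

```text
time: 14.65
tool_pos: [447.1, -257.9, 107.9]
tcp_rot: [3.141, 0.007, -0.382]
contact_force: [-3.6, 2.1, 20.5]
grip_width: 79.9
t 14.65 dock xvz [-12.1 307.4 107.9] yaw rel -179.7 F dock [ 4.1 -0.6 20.5] M [1.08 0.95 0.29] w 79.9 q [-0.67  0.49  1.73 -0.    0.92  1.28]
time: 14.95
tool_pos: [464.9, -265.0, 107.0]
tcp_rot: [3.14, 0.002, -0.382]
contact_force: [-2.0, 1.8, 4.8]
grip_width: 79.8
t 14.95 dock xvz [-31.4 307.2 107. ] yaw rel -179.7 F dock [ 2.6 -0.9  4.8] M [0.72 0.87 0.22] w 79.8 q [-0.66  0.52  1.68 -0.    0.94  1.29]
```

```bash
python3 -c "
from h import *
p,d=capture('side');cv2.imwrite('pics/s12.png',cv2.resize(p[234:384,200:380,::-1],None,fx=4,fy=4));st()"
```

```text
t 15.0 dock xvz [-32.2 307.2 106.8] yaw rel -179.7 F dock [ 1.1 -1.1  7.2] M [0.78 0.57 0.14] w 80.0 q [-0.66  0.52  1.68 -0.    0.94  1.29]
```

View pics/s12.png

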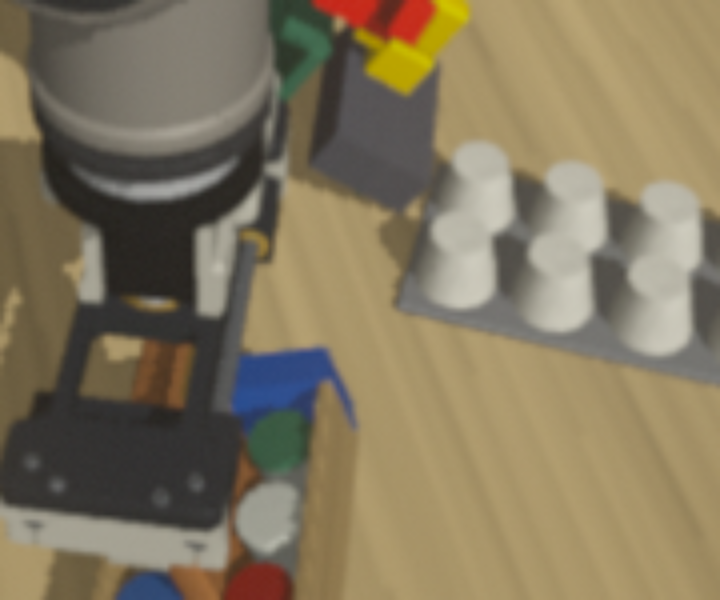

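```bash
cat > trayfit.py <<'E'
from h import *
import sys
TB=[B(-45,45,-75,75,0,40),B(-7,7,-40,40,38,115)]
def tmat(q): # x,y,z,yaw(tray y axis heading rel dock frame),tilt: lean about tray y
    return Ro.from_euler("z",q[3])*Ro.from_euler("y",q[4])
def tolocal(P,q): return (P-np.array(q[:3]))@tmat(q).as_matrix()
def res(q,P):
    S=tolocal(P,q); return np.clip(np.min(np.abs([sd(S,b) for b in TB]),0),0,15)
def run(nm,q0,cams=('side','wrist','top'),save=True):
    st(); Ps=[];Cs=[]
    for n in cams:
        c=calibration(n);p,d=capture(n);cv2.imwrite(f'pics/{nm}_{n}.png',p[:,:,::-1])
        W=cloud(p,d,c); hsv=cv2.cvtColor(p,cv2.COLOR_RGB2HSV).astype(int);H,Sa,V=[hsv[...,i] for i in range(3)]
        col=((H>100)&(H<125)&(Sa>170))|((H>4)&(H<22)&(Sa>70))
        m=col&np.isfinite(W[...,0])&(W[...,2]>8)
        if n=='wrist': m[225:]=False
        P=W[m]; S=tolocal(P,q0); k=np.min([sd(S,b) for b in TB],0)<18
        Ps.append(P[k]); print(n,k.sum())
    P=np.vstack([p[::max(1,len(p)//3000)] for p in Ps]); np.save(f'pics/{nm}_P.npy',P)
    best=None
    for dt in (-.35,-.15,0,.15,.35):
        s=least_squares(res,np.array(q0)+[0,0,0,0,dt],args=(P,),loss="soft_l1",f_scale=1.5,x_scale=[1,1,1,.02,.02],diff_step=1e-4)
        if best is None or s.cost<best.cost: best=s
    q=best.x; r=res(q,P); print("tray xyz",q[:3].round(1),"yaw rel dock deg",np.degrees(q[3]-Q[2]).round(1),"tilt deg",np.degrees(q[4]).round(1),"cost",best.cost.round(0),"med",np.median(r).round(2),"in3",(r<3).mean().round(2))
    dl=rot(-Q[2])@(q[:3]-[Q[0],Q[1],0]); print("tray origin in dock xvz",dl.round(1),"handle pivot",(q[:3]+tmat(q).as_matrix()@[0,0,94]).round(1))
    return q
if __name__=="__main__":
    # args: name tilt_guess_deg yawrel_deg
    nm=sys.argv[1]; tilt=np.radians(float(sys.argv[2])); yaw=Q[2]+np.radians(float(sys.argv[3]))
    o=get_obs(); g=o["tool_pos"]-[0,0,6]
    Rm=(Ro.from_euler("z",yaw)*Ro.from_euler("y",tilt)).as_matrix()
    q0=[*(g-Rm@[0,0,94]),yaw,tilt]
    run(nm,q0,tuple(sys.argv[4:]) or ('side','wrist'))
E
python3 trayfit.py f1 -18 180 side wrist
```

```text
t 15.0 dock xvz [-32.2 307.2 106.8] yaw rel -179.7 F dock [ 1.1 -1.1  7.2] M [0.78 0.57 0.14] w 80.0 q [-0.66  0.52  1.68 -0.    0.94  1.29]
side 1139
wrist 20567
tray xyz [ 495.4 -275.4   13.7] yaw rel dock deg 180.8 tilt deg -18.9 cost 10350.0 med 0.49 in3 0.81
tray origin in dock xvz [-63.5 305.4  13.7] handle pivot [ 467.1 -264.3  102.6]
```

```bash
python3 -m jog '[1,7,0,2,0,1,7,0,3,0,1,7,0,3,0,1,7,0,3,0]'; python3 -c "
from h import *
st()"; python3 -m jog '[1,5,0,2,0,1,0,0,2,0]'; python3 trayfit.py f2 0 180 wrist
```

```text
time: 15.5
tool_pos: [492.8, -276.1, 99.2]
tcp_rot: [3.139, -0.002, -0.382]
contact_force: [-2.3, 1.4, 2.0]
grip_width: 79.8
t 15.5 dock xvz [-61.4 306.9  99.2] yaw rel -179.7 F dock [ 2.7 -0.4  2. ] M [0.6  0.91 0.12] w 79.8 q [-0.65  0.57  1.61 -0.    0.96  1.31]
time: 15.7
tool_pos: [498.3, -278.3, 96.7]
tcp_rot: [3.139, -0.003, -0.382]
contact_force: [-10.3, 5.6, 33.3]
grip_width: 79.6
t 15.7 dock xvz [-67.3 307.   96.7] yaw rel -179.7 F dock [11.7 -1.3 33.3] M [1.94 1.75 0.19] w 79.6 q [-0.64  0.59  1.59 -0.    0.96  1.31]
wrist 9313
tray xyz [ 497.5 -278.3   -1.4] yaw rel dock deg 180.5 tilt deg -0.9 cost 8661.0 med 0.55 in3 0.81
tray origin in dock xvz [-66.6 307.2  -1.4] handle pivot [ 496.1 -277.7   92.6]
```

```bash
python3 -m jog '[1,6,0,-3.5,0,1,6,0,-3,0,1,6,0,-2.5,0]'; python3 trayfit.py f3 10 180 wrist
```

```text
time: 16.05
tool_pos: [515.8, -285.6, 104.7]
tcp_rot: [3.139, -0.003, -0.383]
contact_force: [0.5, 0.3, -3.9]
grip_width: 79.6
t 16.05 dock xvz [-86.2 307.1 104.7] yaw rel -179.8 F dock [-0.4 -0.4 -3.9] M [ 0.03  0.16 -0.  ] w 79.6 q [-0.63  0.6   1.53 -0.    1.01  1.32]
wrist 11086
tray xyz [ 514.4 -285.     7.8] yaw rel dock deg 180.5 tilt deg 0.5 cost 11148.0 med 0.58 in3 0.72
tray origin in dock xvz [-84.8 307.1   7.8] handle pivot [ 515.2 -285.3  101.8]
```

```bash
python3 -m jog '[1,0,0,6,0,1,0,0,2,0]'; python3 -c "
from h import *
st()"; python3 -m jog '[1,3,0,1,0]';  python3 -c "
from h import *
st()"; python3 -m jog '[1,5,0,-0.5,0]';python3 -c "
from h import *
st()"
```

```text
time: 16.3
tool_pos: [518.0, -286.7, 96.7]
tcp_rot: [3.139, -0.006, -0.383]
contact_force: [-5.4, 1.7, 13.8]
grip_width: 79.7
t 16.3 dock xvz [-88.7 307.3  96.7] yaw rel -179.7 F dock [ 5.7  0.4 13.8] M [1.08 1.13 0.19] w 79.7 q [-0.63  0.62  1.53 -0.    0.99  1.32]
time: 16.4
tool_pos: [518.8, -287.1, 96.9]
tcp_rot: [3.139, -0.001, -0.383]
contact_force: [-17.2, 7.4, 29.5]
grip_width: 79.8
t 16.4 dock xvz [-89.6 307.3  96.9] yaw rel -179.7 F dock [18.7 -0.3 29.5] M [1.68 3.   0.16] w 79.8 q [-0.63  0.62  1.52 -0.    1.    1.32]
time: 16.5
tool_pos: [522.5, -288.6, 97.6]
tcp_rot: [3.139, 0.001, -0.383]
contact_force: [1.1, 0.3, -4.5]
grip_width: 79.8
t 16.5 dock xvz [-93.6 307.3  97.6] yaw rel -179.7 F dock [-0.8 -0.7 -4.5] M [-0.12  0.08  0.  ] w 79.8 q [-0.63  0.63  1.51 -0.    1.01  1.32]
```

```bash
python3 -m jog '[1,0,0,1.5,0]'; python3 -c "
from h import *
st()"; python3 -m jog '[1,6,0,-1.5,0]';  python3 -c "
from h import *
st()"; python3 -m jog '[1,6,0,-1.5,0]';python3 -c "
from h import *
st()"
```

```text
time: 16.6
tool_pos: [523.0, -289.0, 96.7]
tcp_rot: [3.139, -0.001, -0.383]
contact_force: [-1.8, 0.3, 12.5]
grip_width: 79.7
t 16.6 dock xvz [-94.3 307.5  96.7] yaw rel -179.7 F dock [ 1.8  0.4 12.5] M [ 0.57 -0.28 -0.01] w 79.7 q [-0.63  0.63  1.51 -0.    1.    1.32]
time: 16.7
tool_pos: [528.1, -291.0, 98.0]
tcp_rot: [3.139, -0.0, -0.383]
contact_force: [-0.0, 0.2, -4.9]
grip_width: 79.6
t 16.7 dock xvz [-99.7 307.5  98. ] yaw rel -179.7 F dock [ 0.1 -0.2 -4.9] M [-0.01  0.28 -0.04] w 79.6 q [-0.63  0.63  1.49 -0.    1.01  1.33]
time: 16.8
tool_pos: [533.8, -293.3, 99.1]
tcp_rot: [3.139, 0.0, -0.383]
contact_force: [-0.6, 0.4, -4.5]
grip_width: 79.6
t 16.8 dock xvz [-105.9  307.4   99.1] yaw rel -179.7 F dock [ 0.7 -0.2 -4.5] M [-0.02  0.14  0.08] w 79.6 q [-0.63  0.64  1.47 -0.    1.03  1.33]
```

```bash
python3 -m jog '[1,0,0,-30,0,1,-10,0,-45,0,1,-15,0,-45,0,1,-15,0,-45,0,1,-15,-20,-5,0]'; python3 -c "
from h import *
st();goto(dockxyz(-28,-35,270),Q[2]+np.pi)"
```

```text
time: 17.3
tool_pos: [490.9, -255.3, 268.8]
tcp_rot: [3.141, 0.008, -0.385]
contact_force: [2.1, -0.3, -4.1]
grip_width: 79.8
t 17.3 dock xvz [-51.8 288.4 268.8] yaw rel -179.8 F dock [-2.1 -0.5 -4.1] M [ 0.03  0.06 -0.06] w 79.8 q [-0.62  0.39  1.41 -0.    1.35  1.34]
shift [ -22.9 -323.5   -1.3] turn 0.2 | t 17.3
```

```bash
python3 -m jog '[1,-3,-40,-3,0,1,-3,-45,-1,0,1,-3,-45,-1,0,1,-3,-45,-1,0,1,-3,-45,-1,0]'; python3 -m jog '[1,-3,-45,0,0,1,-3,-40,0,0,1,0,0,0,0,1,0,0,0,0]';python3 -c "
from h import *
st();goto(dockxyz(-28,-35,255),Q[2]+np.pi)"; python3 trayfit.py f4 0 180 wrist side
```

```text
time: 17.8
tool_pos: [561.2, -42.8, 276.2]
tcp_rot: [3.139, 0.006, -0.394]
contact_force: [0.3, -0.7, -4.2]
grip_width: 79.5
time: 18.2
tool_pos: [590.3, 48.4, 272.8]
tcp_rot: [3.14, 0.009, -0.385]
contact_force: [0.4, 0.4, -4.6]
grip_width: 79.7
t 18.2 dock xvz [-29.  -30.3 272.8] yaw rel -179.9 F dock [-0.2 -0.5 -4.6] M [-0.06  0.15 -0.06] w 79.7 q [-0.05  0.46  1.29  0.    1.41  1.91]
shift [-0.8 -4.7 17.8] turn 0.1 | t 18.2
t 18.2 dock xvz [-29.  -30.3 272.8] yaw rel -179.9 F dock [-0.2 -0.5 -4.6] M [-0.06  0.15 -0.06] w 79.7 q [-0.05  0.46  1.29  0.    1.41  1.91]
wrist 10843
side 1576
tray xyz [587.7  51.1 176. ] yaw rel dock deg 180.2 tilt deg 1.5 cost 13299.0 med 0.81 in3 0.77
tray origin in dock xvz [-25.5 -31.8 176. ] handle pivot [589.9  50.2 270. ]
```

```bash
python3 -m jog '[1,0,-3,10,0,1,0,0,8,0,1,0,0,4,0,1,0,0,2,0]';python3 -c "
from h import *
st()";python3 -m jog '[1,0,0,3,0,1,2,0,2,0]';python3 -c "
from h import *
st()"
```

```text
time: 18.7
tool_pos: [590.5, 46.6, 246.5]
tcp_rot: [3.139, 0.01, -0.393]
contact_force: [0.4, 0.5, -3.7]
grip_width: 79.4
t 18.7 dock xvz [-29.9 -28.7 246.5] yaw rel 179.7 F dock [-0.2 -0.6 -3.7] M [0.03 0.14 0.04] w 79.4 q [-0.05  0.48  1.33  0.    1.35  1.91]
time: 18.9
tool_pos: [592.7, 45.1, 241.8]
tcp_rot: [3.14, 0.008, -0.394]
contact_force: [1.1, -0.1, -3.9]
grip_width: 79.8
t 18.9 dock xvz [-32.5 -28.2 241.8] yaw rel 179.6 F dock [-1.1 -0.3 -3.9] M [-0.05  0.1   0.01] w 79.8 q [-0.05  0.48  1.33  0.    1.34  1.91]
```

```bash
python3 -m jog '[1,0,-1,3,0]';python3 -c "
from h import *
st()";python3 -m jog '[1,2,0,3,0,1,3,0,3,0]';python3 -c "
from h import *
st()"
```

```text
time: 19.0
tool_pos: [594.1, 44.9, 240.2]
tcp_rot: [3.139, 0.005, -0.394]
contact_force: [1.0, -6.3, 12.2]
grip_width: 79.5
t 19.0 dock xvz [-33.8 -28.5 240.2] yaw rel 179.6 F dock [-3.2  5.4 12.2] M [-1.09  0.78  0.23] w 79.5 q [-0.05  0.48  1.33 -0.    1.33  1.91]
time: 19.2
tool_pos: [599.7, 42.8, 236.8]
tcp_rot: [3.141, 0.0, -0.394]
contact_force: [0.5, -0.4, 0.6]
grip_width: 79.9
t 19.2 dock xvz [-39.8 -28.7 236.8] yaw rel 179.6 F dock [-0.6  0.1  0.6] M [ 0.08  0.36 -0.01] w 79.9 q [-0.06  0.49  1.33 -0.    1.32  1.91]
```

```bash
python3 -m jog '[1,4,0,3.5,0,1,4,0,3.5,0,1,4,0,4,0]';python3 -c "
from h import *
st()";python3 trayfit.py f5 12 180 wrist side
```

```text
time: 19.5
tool_pos: [612.7, 37.6, 228.4]
tcp_rot: [-3.141, -0.005, -0.393]
contact_force: [0.2, -0.9, 6.1]
grip_width: 80.2
t 19.5 dock xvz [-53.8 -28.7 228.4] yaw rel 179.7 F dock [-0.5  0.7  6.1] M [-0.09  0.66  0.12] w 80.2 q [-0.06  0.52  1.3  -0.    1.31  1.9 ]
t 19.5 dock xvz [-53.8 -28.7 228.4] yaw rel 179.7 F dock [-0.5  0.7  6.1] M [-0.09  0.66  0.12] w 80.2 q [-0.06  0.52  1.3  -0.    1.31  1.9 ]
wrist 7033
side 1448
tray xyz [597.2  45.5 133.7] yaw rel dock deg 179.6 tilt deg 9.4 cost 14873.0 med 0.98 in3 0.72
tray origin in dock xvz [-36.5 -30.3 133.7] handle pivot [611.4  39.7 226.4]
```

```bash
python3 -m jog '[1,3,0,4,0,1,3,0,4,0,1,3,0,4,0]';python3 -c "
from h import *
st()";python3 -m jog '[1,3,0,4,0,1,3,0,4,0]';python3 -c "
from h import *
st()"
```

```text
time: 19.9
tool_pos: [624.1, 32.9, 218.7]
tcp_rot: [-3.14, -0.013, -0.393]
contact_force: [-0.1, -0.9, 5.3]
grip_width: 80.1
t 19.9 dock xvz [-66.2 -28.7 218.7] yaw rel 179.7 F dock [-0.2  0.8  5.3] M [-0.16  0.63  0.12] w 80.1 q [-0.07  0.54  1.29 -0.    1.29  1.9 ]
time: 20.1
tool_pos: [631.1, 30.0, 211.2]
tcp_rot: [-3.14, -0.016, -0.393]
contact_force: [0.7, -1.4, 4.1]
grip_width: 79.8
t 20.1 dock xvz [-73.8 -28.7 211.2] yaw rel 179.7 F dock [-1.2  1.1  4.1] M [-0.2   0.51  0.06] w 79.8 q [-0.07  0.56  1.28 -0.    1.28  1.89]
```

```bash
python3 -m jog '[1,0,0,3,0,1,0,0,2,0]';python3 -c "
from h import *
st()";python3 -m jog '[1,0,0,2,0]';python3 trayfit.py f6 27 180 wrist side
```

```text
time: 20.3
tool_pos: [634.2, 28.7, 207.1]
tcp_rot: [-3.139, -0.024, -0.393]
contact_force: [2.4, -1.2, 5.4]
grip_width: 79.5
t 20.3 dock xvz [-77.1 -28.7 207.1] yaw rel 179.7 F dock [-2.7  0.2  5.4] M [-0.36  0.32  0.16] w 79.5 q [-0.07  0.57  1.28 -0.01  1.27  1.89]
time: 20.4
tool_pos: [635.4, 28.2, 205.5]
tcp_rot: [-3.139, -0.027, -0.393]
contact_force: [3.5, -1.3, 5.7]
grip_width: 79.8
t 20.4 dock xvz [-78.4 -28.7 205.5] yaw rel 179.7 F dock [-3.7 -0.2  5.7] M [-0.41  0.2   0.12] w 79.8 q [-0.07  0.57  1.29 -0.01  1.26  1.89]
wrist 3668
side 1640
tray xyz [590.9  48.1 122.5] yaw rel dock deg 180.0 tilt deg 27.2 cost 11144.0 med 1.49 in3 0.81
tray origin in dock xvz [-29.7 -30.3 122.5] handle pivot [630.6  31.9 206.1]
```

```bash
python3 -c "
import cv2,numpy as np
a=cv2.imread('pics/f6_side.png')[130:310,180:420];b=cv2.imread('pics/f6_wrist.png');a=cv2.resize(a,(400,300));b=cv2.resize(b,(400,300));cv2.imwrite('pics/f6.png',np.hstack([a,b]))"
```

```text
(no output)
```

View pics/f6.png

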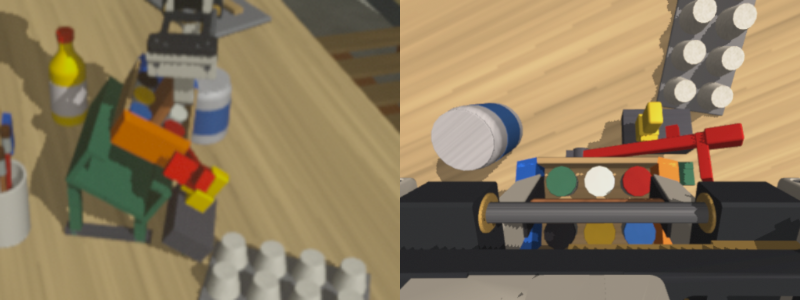

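```bash
python3 -m jog '[1,-2,0,3,0]';python3 -c "
from h import *
st()";python3 -m jog '[1,-2,0,3,0]';python3 -c "
from h import *
st()"
```

```text
time: 20.6
tool_pos: [636.3, 27.9, 203.9]
tcp_rot: [-3.138, -0.034, -0.393]
contact_force: [9.0, -4.7, 9.9]
grip_width: 79.8
t 20.6 dock xvz [-79.3 -28.7 203.9] yaw rel 179.7 F dock [-10.1   1.    9.9] M [-1.07 -0.85  0.13] w 79.8 q [-0.07  0.57  1.29 -0.01  1.25  1.89]
time: 20.7
tool_pos: [637.3, 27.5, 202.5]
tcp_rot: [-3.137, -0.042, -0.393]
contact_force: [7.9, -3.4, 7.2]
grip_width: 80.0
t 20.7 dock xvz [-80.3 -28.7 202.5] yaw rel 179.7 F dock [-8.6  0.1  7.2] M [-0.9  -0.53  0.12] w 80.0 q [-0.07  0.57  1.3  -0.01  1.23  1.89]
```

```bash
python3 trayfit.py f7 29 180 wrist side top; python3 - <<'E'
from h import *
# side wall / rim plane: side view orange end face rim: fit line of rim using orange pixels
W=cloud(cv2.imread('pics/f7_side.png')[:,:,::-1],np.zeros((384,512)),calibration('side')) if 0 else None
import cv2
a=cv2.imread('pics/f7_side.png')[170:270,210:330];cv2.imwrite('pics/f7.png',cv2.resize(a,None,fx=6,fy=6,interpolation=cv2.INTER_CUBIC))
E
```

```text
t 20.7 dock xvz [-80.3 -28.7 202.5] yaw rel 179.7 F dock [-8.6  0.1  7.2] M [-0.9  -0.53  0.12] w 80.0 q [-0.07  0.57  1.3  -0.01  1.23  1.89]
wrist 3253
side 1637
top 639
tray xyz [590.8  48.3 120.7] yaw rel dock deg 179.9 tilt deg 29.0 cost 11621.0 med 1.3 in3 0.85
tray origin in dock xvz [-29.5 -30.4 120.7] handle pivot [633.   31.  202.9]
```

View pics/f7.png

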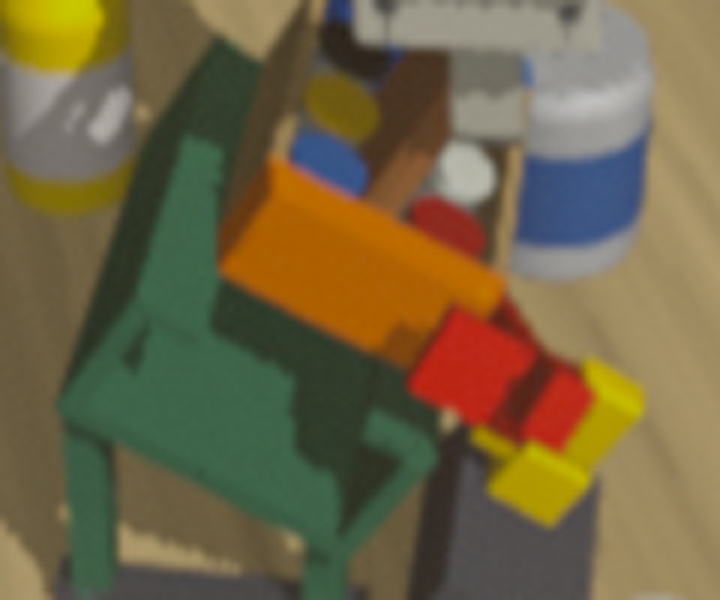

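```bash
python3 -m jog '[1,-2,0,4,0]';python3 -c "
from h import *
st()";python3 -m jog '[1,-2,0,4,0]';python3 -c "
from h import *
st()"; python3 trayfit.py f8 29 180 wrist side
```

```text
time: 20.95
tool_pos: [638.5, 27.2, 200.6]
tcp_rot: [-3.135, -0.051, -0.393]
contact_force: [0.4, -2.4, 29.4]
grip_width: 79.7
t 20.95 dock xvz [-81.6 -28.9 200.6] yaw rel 179.7 F dock [-1.3  2.1 29.4] M [-1.14  0.66  0.2 ] w 79.7 q [-0.07  0.57  1.31 -0.01  1.22  1.89]
time: 21.05
tool_pos: [639.2, 27.0, 200.4]
tcp_rot: [-3.134, -0.06, -0.393]
contact_force: [-1.8, -2.9, 26.3]
grip_width: 80.3
t 21.05 dock xvz [-82.3 -28.9 200.4] yaw rel 179.7 F dock [ 0.6  3.3 26.3] M [-1.15  0.91  0.09] w 80.3 q [-0.07  0.56  1.31 -0.01  1.21  1.9 ]
t 21.05 dock xvz [-82.3 -28.9 200.4] yaw rel 179.7 F dock [ 0.6  3.3 26.3] M [-1.15  0.91  0.09] w 80.3 q [-0.07  0.56  1.31 -0.01  1.21  1.9 ]
wrist 2787
side 1645
tray xyz [590.9  48.3 119.6] yaw rel dock deg 180.2 tilt deg 29.8 cost 8386.0 med 1.16 in3 0.9
tray origin in dock xvz [-29.5 -30.5 119.6] handle pivot [634.1  30.8 201.2]
```

```bash
python3 -m jog '[1,-1,0,-10,0,1,0,0,-30,0,1,0,0,-40,0,1,0,20,-5,0,1,0,45,0,0]';python3 -c "
from h import *
st()";python3 -m jog '[1,0,45,0,0,1,0,45,0,0,1,0,40,0,0,1,0,20,0,0,1,0,0,0,0]'; python3 trayfit.py f9 29 180 wrist side
```

```text
time: 21.65
tool_pos: [606.0, -26.3, 280.8]
tcp_rot: [-3.134, -0.045, -0.386]
contact_force: [0.4, -1.6, -5.1]
grip_width: 79.9
t 21.65 dock xvz [-71.8  32.9 280.8] yaw rel -179.9 F dock [-0.9  1.3 -5.1] M [-0.13 -0.01  0.01] w 79.9 q [-0.17  0.45  1.28 -0.    1.37  1.79]
time: 22.15
tool_pos: [542.8, -171.1, 272.9]
tcp_rot: [-3.134, -0.03, -0.388]
contact_force: [0.1, 1.0, -4.3]
grip_width: 79.8
t 22.15 dock xvz [-67.9 190.9 272.9] yaw rel 180.0 F dock [ 0.3 -1.  -4.3] M [-0.05  0.11  0.01] w 79.8 q [-0.44  0.39  1.39  0.01  1.33  1.51]
wrist 2788
side 2774
tray xyz [ 493.6 -147.3  193.9] yaw rel dock deg 180.2 tilt deg 31.5 cost 6548.0 med 1.11 in3 0.94
tray origin in dock xvz [-13.4 187.4 193.9] handle pivot [ 539.1 -165.7  274.1]
```

```bash
python3 -m jog '[1,-3,0,30,0,1,-3,0,40,0,1,-3,0,25,0,1,0,0,8,0,1,0,0,0,0]'; python3 -c "
from h import *
st()"; python3 trayfit.py f10 30 180 wrist side top
```

```text
time: 22.75
tool_pos: [541.3, -158.9, 166.1]
tcp_rot: [-3.129, -0.03, -0.38]
contact_force: [1.2, 0.2, -3.6]
grip_width: 79.4
t 22.75 dock xvz [-62.  180.2 166.1] yaw rel -179.5 F dock [-1.1 -0.6 -3.6] M [-0.02  0.14 -0.  ] w 79.4 q [-0.43  0.48  1.56  0.02  1.07  1.51]
t 22.75 dock xvz [-62.  180.2 166.1] yaw rel -179.5 F dock [-1.1 -0.6 -3.6] M [-0.02  0.14 -0.  ] w 79.4 q [-0.43  0.48  1.56  0.02  1.07  1.51]
wrist 2778
side 2366
top 592
tray xyz [ 491.7 -136.5   87.8] yaw rel dock deg 180.5 tilt deg 32.2 cost 7577.0 med 1.04 in3 0.91
tray origin in dock xvz [ -7.6 178.1  87.8] handle pivot [ 538.2 -155.   167.4]
```

```bash
for c in side top; do python3 trayfit.py g1$c 32 180 $c | tail -2; done; python3 - <<'E'
from h import *
a=cv2.imread('pics/f10_side.png')[170:330,180:330]; cv2.imwrite('pics/f10.png',cv2.resize(a,None,fx=4,fy=3.7,interpolation=cv2.INTER_CUBIC)); st()
E
```

```text
tray xyz [ 493.7 -138.1   88.4] yaw rel dock deg 181.1 tilt deg 31.0 cost 2687.0 med 0.58 in3 0.91
tray origin in dock xvz [-10.1 178.9  88.4] handle pivot [ 538.9 -155.5  169. ]
tray xyz [ 494.2 -138.5   87.5] yaw rel dock deg 179.9 tilt deg 30.1 cost 1651.0 med 1.28 in3 0.74
tray origin in dock xvz [-10.7 179.   87.5] handle pivot [ 537.8 -156.3  168.9]
t 23.0 dock xvz [-63.6 181.3 168.8] yaw rel -179.6 F dock [ 0.2 -0.9 -2.7] M [-0.08  0.08  0.06] w 79.7 q [-0.43  0.47  1.56  0.02  1.07  1.51]
```

View pics/f10.png

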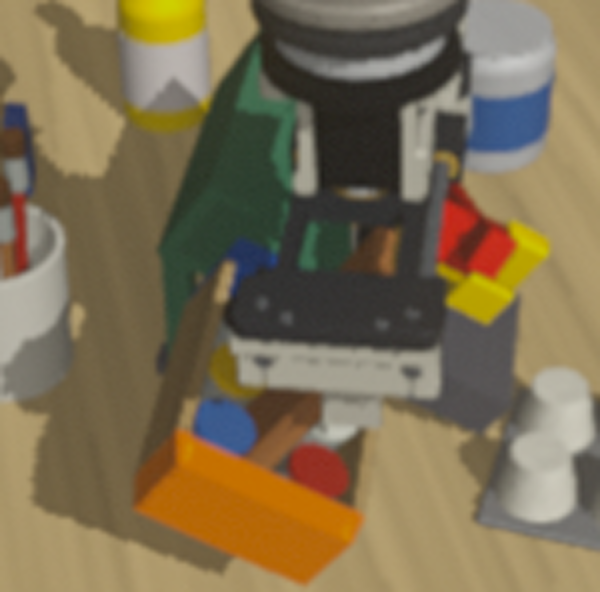

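```bash
python3 -m jog '[1,-6,0,3,0,1,-5,-5,2,0,1,-1,-5,0,0]'; python3 -c "
from h import *
st();goto(dockxyz(-52.5,160,162.7),Q[2]+np.pi)"; python3 trayfit.py g2 31 180 side top
```

```text
time: 23.3
tool_pos: [535.1, -147.0, 165.1]
tcp_rot: [-3.13, -0.039, -0.382]
contact_force: [-0.3, 0.6, -4.7]
grip_width: 79.9
t 23.3 dock xvz [-51.7 171.5 165.1] yaw rel -179.7 F dock [ 0.5 -0.5 -4.7] M [-0.07  0.09  0.  ] w 79.9 q [-0.41  0.46  1.6   0.01  1.04  1.53]
shift [  0.8 -11.4   2.6] turn 0.3 | t 23.3
t 23.3 dock xvz [-51.7 171.5 165.1] yaw rel -179.7 F dock [ 0.5 -0.5 -4.7] M [-0.07  0.09  0.  ] w 79.9 q [-0.41  0.46  1.6   0.01  1.04  1.53]
side 2260
top 614
tray xyz [ 487.2 -125.2   84.9] yaw rel dock deg 180.7 tilt deg 30.6 cost 4434.0 med 0.72 in3 0.87
tray origin in dock xvz [  0.8 169.3  84.9] handle pivot [ 531.7 -142.7  165.8]
```

```bash
python3 -m jog '[1,0,-5,3,0,1,0,-8,0,0]'; python3 -c "
from h import *
st()"; python3 -m jog '[1,0,-8,0,0,1,0,-6,0,0]'; python3 -c "
from h import *
st()"
```

```text
time: 23.6
tool_pos: [541.0, -134.6, 162.6]
tcp_rot: [-3.13, -0.041, -0.382]
contact_force: [0.0, -1.2, -4.7]
grip_width: 79.8
t 23.6 dock xvz [-52.5 157.8 162.6] yaw rel -179.7 F dock [-0.5  1.1 -4.7] M [-0.07  0.12 -0.03] w 79.8 q [-0.39  0.46  1.6   0.01  1.04  1.56]
time: 23.8
tool_pos: [546.9, -120.2, 162.6]
tcp_rot: [-3.13, -0.041, -0.382]
contact_force: [0.5, 0.6, -4.5]
grip_width: 79.7
t 23.8 dock xvz [-52.6 142.2 162.6] yaw rel -179.7 F dock [-0.3 -0.7 -4.5] M [-0.02  0.12  0.01] w 79.7 q [-0.36  0.47  1.59  0.01  1.04  1.59]
```

```bash
python3 -m jog '[1,0,-10,0,0,1,0,-10,0,0,1,0,-10,0,0]'; python3 -c "
from h import *
st()"; python3 -m jog '[1,0,-12,0,0,1,0,-12,0,0]'; python3 -c "
from h import *
st()"
```

```text
time: 24.1
tool_pos: [559.1, -89.9, 162.9]
tcp_rot: [-3.13, -0.041, -0.382]
contact_force: [0.8, -0.0, -4.6]
grip_width: 79.8
t 24.1 dock xvz [-52.4 109.5 162.9] yaw rel -179.7 F dock [-0.7 -0.3 -4.6] M [-0.05  0.12 -0.03] w 79.8 q [-0.3   0.48  1.57  0.01  1.05  1.65]
time: 24.3
tool_pos: [568.8, -65.5, 163.2]
tcp_rot: [-3.13, -0.041, -0.382]
contact_force: [0.3, 0.6, -5.1]
grip_width: 79.8
t 24.3 dock xvz [-52.2  83.3 163.2] yaw rel -179.7 F dock [-0.1 -0.7 -5.1] M [-0.14  0.09 -0.06] w 79.8 q [-0.25  0.49  1.55  0.01  1.06  1.7 ]
```

Smooth, no contact force. Continuing.

```bash
python3 -m jog '[1,0,-12,0,0,1,0,-12,0,0,1,0,-12,0,0]'; python3 -c "
from h import *
st()"; python3 -m jog '[1,0,-12,0,0,1,0,-10,0,0]'; python3 -c "
from h import *
st()
p,d=capture('side');cv2.imwrite('pics/s20.png',cv2.resize(p[130:310,180:420,::-1],None,fx=3,fy=3))"
```

```text
time: 24.6
tool_pos: [583.5, -28.6, 163.7]
tcp_rot: [-3.13, -0.041, -0.381]
contact_force: [0.3, 0.4, -3.8]
grip_width: 79.9
t 24.6 dock xvz [-51.8  43.6 163.7] yaw rel -179.6 F dock [-0.1 -0.5 -3.8] M [-0.05  0.13  0.02] w 79.9 q [-0.18  0.51  1.52  0.    1.07  1.77]
time: 24.8
tool_pos: [592.4, -5.9, 163.9]
tcp_rot: [-3.13, -0.041, -0.381]
contact_force: [-0.3, 0.2, -4.5]
grip_width: 79.9
t 24.8 dock xvz [-51.5  19.2 163.9] yaw rel -179.6 F dock [ 0.4 -0.  -4.5] M [-0.07  0.13  0.02] w 79.9 q [-0.14  0.52  1.49  0.    1.08  1.81]
```

View pics/s20.png

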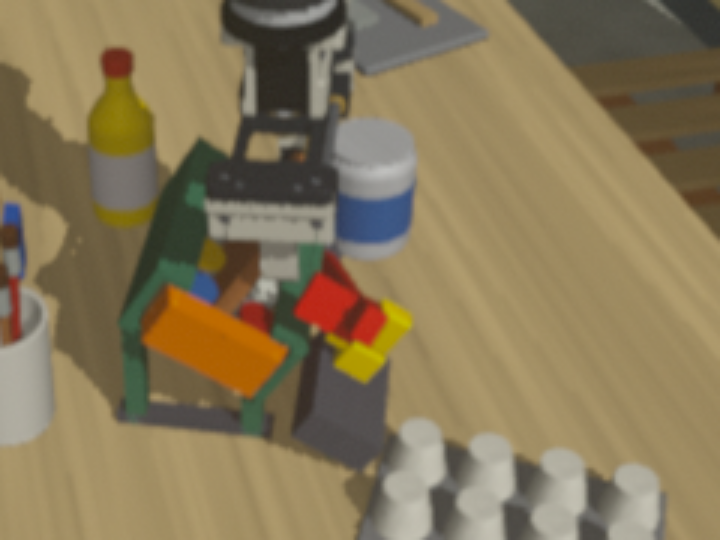

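```bash
python3 -m jog '[1,0,-8,0,0,1,0,-5,0,0]'; python3 -c "
from h import *
st()"; python3 -m jog '[1,0,-4,0,0,1,0,-3,0,0]'; python3 -c "
from h import *
st()"
```

```text
time: 25.05
tool_pos: [598.0, 8.3, 164.0]
tcp_rot: [-3.129, -0.041, -0.38]
contact_force: [-1.2, 1.3, -4.2]
grip_width: 79.5
t 25.05 dock xvz [-51.2   3.9 164. ] yaw rel -179.6 F dock [ 1.6 -0.8 -4.2] M [-0.06  0.08 -0.  ] w 79.5 q [-0.11  0.53  1.48  0.    1.09  1.84]
time: 25.25
tool_pos: [600.0, 13.0, 164.4]
tcp_rot: [-3.135, -0.041, -0.379]
contact_force: [-7.9, -15.7, 4.5]
grip_width: 79.6
t 25.25 dock xvz [-51.4  -1.2 164.4] yaw rel -179.5 F dock [ 1.4 17.5  4.5] M [-3.18  1.59  0.07] w 79.6 q [-0.1   0.54  1.47 -0.    1.1   1.85]
```

```bash
python3 -m jog '[1,0,1,1.5,0,1,0,0,1.5,0]'; python3 -c "
from h import *
st()"; python3 -m jog '[0,0,0,0,0,0,0,0,0,0,0,0,0,0,0]'; python3 -c "
from h import *
st()"
```

```text
time: 25.45
tool_pos: [599.9, 11.1, 161.7]
tcp_rot: [-3.136, -0.041, -0.38]
contact_force: [-0.1, 0.7, -4.1]
grip_width: 79.7
t 25.45 dock xvz [-52.    0.6 161.7] yaw rel -179.5 F dock [ 0.3 -0.6 -4.1] M [0.   0.08 0.02] w 79.7 q [-0.11  0.54  1.47 -0.01  1.09  1.85]
time: 25.75
tool_pos: [600.8, 11.2, 163.0]
tcp_rot: [-3.134, -0.044, -0.381]
contact_force: [-0.4, 0.1, -0.3]
grip_width: 91.3
t 25.75 dock xvz [-52.8   0.2 163. ] yaw rel -179.6 F dock [ 0.4  0.1 -0.3] M [ 0.    0.18 -0.03] w 91.3 q [-0.11  0.54  1.47 -0.01  1.09  1.85]
```

```bash
python3 -m jog '[0,0,0,-15,0,0,0,0,-35,0,0,0,0,-40,0,0,0,0,-5,-8.5,0,0,0,0,-8.5]'; python3 -m jog '[0.5,0,0,0,-8.5,0.5,0,0,0,-8.5,0.5,0,0,0,-8.5,0.5,0,0,0,-8.5,0.5,0,0,0,-8.5]'; python3 -m jog '[0.5,0,0,0,-8.5,0.5,0,0,0,-8.5,0.5,0,0,0,-8.5,0.5,0,0,0,-8.5,0.5,0,0,0,-8]'; python3 - <<'E'
from h import *
st(); q=[550.4,31.0,2.760]; p=rot(q[2])@np.array([-110.2,90.5,0]); T=[q[0]+p[0],q[1]+p[1],149]; print(T); goto([T[0],T[1],225],Q[2]-np.radians(75.4))
p,d=capture('side');c=calibration('side');cv2.imwrite('pics/s21.png',cv2.resize(p[130:310,180:420,::-1],None,fx=3,fy=3))
W=cloud(p,d,c); S=toslope(W,[549.84,31.7,2.766])
hsv=cv2.cvtColor(p,cv2.COLOR_RGB2HSV).astype(int);H,Sa,V=[hsv[...,i] for i in range(3)]
m=(H>6)&(H<16)&(Sa>200)&(np.abs(S[...,1]-80)<25)&(np.abs(S[...,0])<55)&(S[...,2]<46); print('orange end',m.sum(),np.percentile(S[m],[2,50,98],axis=0).round(1))
E
```

```text
time: 26.25
tool_pos: [597.1, 12.6, 263.0]
tcp_rot: [3.137, -0.047, -0.076]
contact_force: [-0.1, 0.1, 0.0]
grip_width: 91.6
time: 26.75
tool_pos: [598.4, 13.3, 267.2]
tcp_rot: [3.101, -0.037, 0.674]
contact_force: [0.8, -0.4, 0.1]
grip_width: 56.6
time: 27.25
tool_pos: [599.2, 14.0, 269.7]
tcp_rot: [3.082, -0.001, 1.42]
contact_force: [-0.1, 1.0, -0.4]
grip_width: 45.6
t 27.25 dock xvz [-50.2  -1.8 269.7] yaw rel -76.5 F dock [ 0.4 -0.9 -0.4] M [-0.12  0.12  0.05] w 45.6 q [-0.1   0.44  1.33 -0.    1.32  0.05]
[np.float64(618.9714995971009), np.float64(-94.02895441858574), 149]
shift [-103.9   33.1   46.6] turn -1.1 | t 27.25
orange end 85 [[-46.6  56.1   2.6]
 [ 32.6  71.3  19.3]
 [ 41.2  74.9  41.2]]
```

View pics/s21.png

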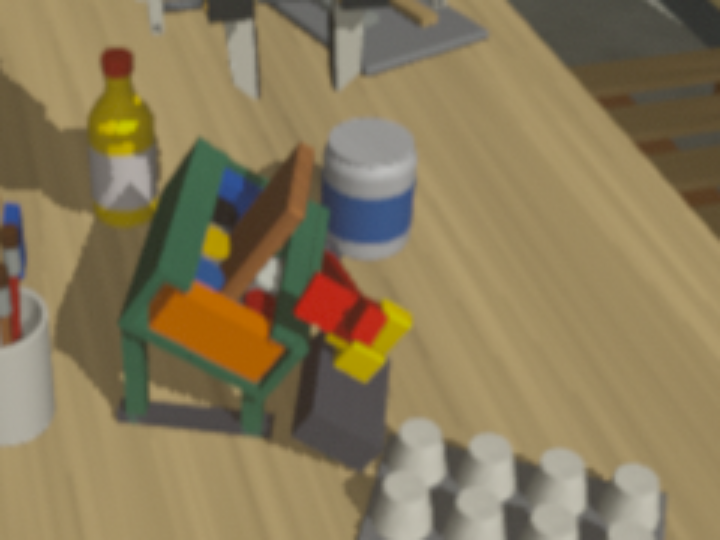

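```bash
python3 -m jog '[0.5,-40,12,10,-1,0.5,-40,12,10,0,0.5,-22,8,10,0,0.5,0,0,5,0,0.5,0,0,0,0]'; python3 - <<'E'
from h import *
st(); goto([619,-94,149],Q[2]-np.radians(75.4))
E
```

```text
time: 27.8
tool_pos: [621.0, -93.2, 238.0]
tcp_rot: [3.076, -0.002, 1.436]
contact_force: [0.4, 0.3, 0.7]
grip_width: 45.8
t 27.8 dock xvz [-111.    89.2  238. ] yaw rel -75.5 F dock [-0.2 -0.4  0.7] M [-0.09  0.12  0.02] w 45.8 q [-0.28  0.51  1.3   0.01  1.27 -0.14]
shift [-1.2 -7.7 88.7] turn -0.1 | t 27.8
```

```bash
python3 -m jog '[0.5,-1,-4,40,0,0.5,0,-3,35,0,0.5,0,-1,5,0]'; python3 - <<'E'
from h import *
st(); goto([619,-94,147],Q[2]-np.radians(75.4))
p,d=capture('side');c=calibration('side');cv2.imwrite('pics/s22.png',cv2.resize(p[130:310,180:420,::-1],None,fx=3,fy=3));st()
E
```

```text
time: 28.1
tool_pos: [619.9, -90.9, 159.6]
tcp_rot: [3.069, -0.002, 1.434]
contact_force: [-1.0, 0.3, -0.3]
grip_width: 45.9
t 28.1 dock xvz [-109.    87.5  159.6] yaw rel -75.6 F dock [ 1.1  0.1 -0.3] M [-0.04  0.11 -0.01] w 45.9 q [-0.27  0.57  1.42  0.01  1.08 -0.14]
shift [-3.2 -1.4 12.6] turn -0.2 | t 28.1
t 28.15 dock xvz [-109.6   87.3  160.8] yaw rel -75.6 F dock [ 0.5  0.1 -0.4] M [-0.09  0.12  0.  ] w 46.1 q [-0.27  0.57  1.42  0.01  1.08 -0.14]
```

View pics/s22.png

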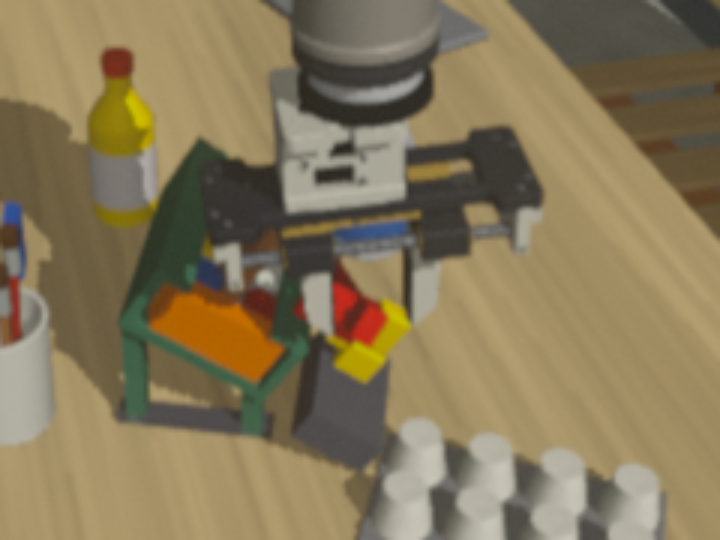

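```bash
python3 -m jog '[0.5,-3,-1,12,0,1,0,0,2,0,1,0,0,0,0,1,0,0,0,0]'; python3 -c "
from h import *
st()"; python3 -m jog '[1,-4,-10,15,0,1,-2,-10,15,0,1,-1,-9,15,0]';  python3 -c "
from h import *
st()"
```

```text
time: 28.55
tool_pos: [620.0, -92.2, 151.0]
tcp_rot: [3.066, -0.002, 1.436]
contact_force: [-15.2, 2.9, 7.9]
grip_width: 26.2
t 28.55 dock xvz [-109.7   88.7  151. ] yaw rel -75.5 F dock [15.1  3.1  7.9] M [0.53 2.87 0.11] w 26.2 q [-0.28  0.58  1.43  0.01  1.06 -0.15]
time: 28.85
tool_pos: [592.9, -97.2, 111.0]
tcp_rot: [3.063, 0.0, 1.432]
contact_force: [-5.0, 2.8, 9.4]
grip_width: 25.0
t 28.85 dock xvz [-86.5 103.5 111. ] yaw rel -75.7 F dock [ 5.7 -0.7  9.4] M [ 0.57  0.78 -0.78] w 25.0 q [-0.3   0.58  1.56  0.01  0.93 -0.17]
```

```bash
python3 -m jog '[1,0,-7,13,0,1,0.5,-6,10,0]'; python3 -c "
from h import *
st()"; python3 -m jog '[1,0,-1,3,0]';  python3 -c "
from h import *
st()
p,d=capture('side');c=calibration('side');cv2.imwrite('pics/s23.png',cv2.resize(p[130:310,180:420,::-1],None,fx=3,fy=3))"
```

```text
time: 29.05
tool_pos: [581.5, -94.7, 90.2]
tcp_rot: [3.06, -0.002, 1.426]
contact_force: [-2.8, 2.2, 8.8]
grip_width: 26.0
t 29.05 dock xvz [-74.9 105.5  90.2] yaw rel -76.1 F dock [ 3.4 -1.   8.8] M [ 0.79  0.26 -0.88] w 26.0 q [-0.3   0.59  1.61  0.02  0.86 -0.17]
time: 29.15
tool_pos: [580.6, -94.4, 88.3]
tcp_rot: [3.059, -0.004, 1.423]
contact_force: [-5.0, -0.3, 9.6]
grip_width: 26.1
t 29.15 dock xvz [-73.9 105.6  88.3] yaw rel -76.3 F dock [4.5 2.2 9.6] M [ 0.43  0.76 -0.95] w 26.1 q [-0.3   0.59  1.62  0.02  0.85 -0.17]
```

View pics/s23.png

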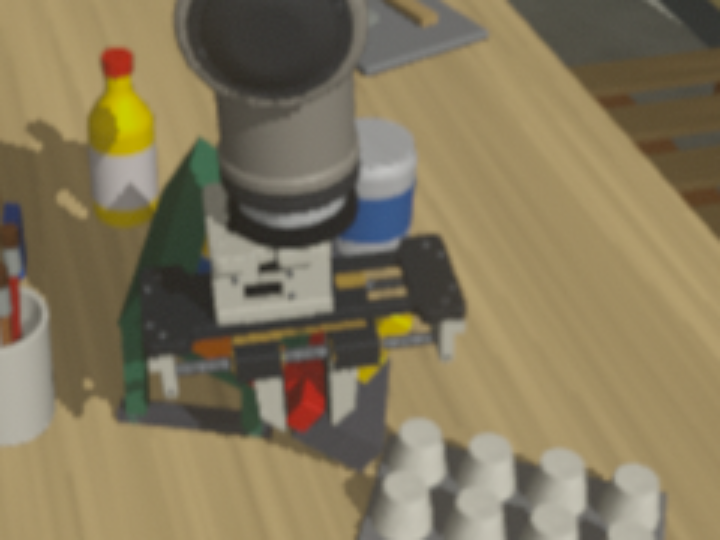

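```bash
python3 -m jog '[1,0,0,4,0]'; python3 -c "
from h import *
st()"; python3 -m jog '[1,0,0,4,0]';  python3 - <<'E'
from h import *
st()
p,d=capture('side');c=calibration('side')
W=cloud(p,d,c); S=toslope(W,[549.84,31.7,2.766])
hsv=cv2.cvtColor(p,cv2.COLOR_RGB2HSV).astype(int);H,Sa,V=[hsv[...,i] for i in range(3)]
r=((H<4)|(H>176))&(Sa>180)&(S[...,1]>93)&(S[...,0]<-50)&(S[...,1]<130); print('block',r.sum(),np.percentile(S[r],[2,50,98],axis=0).round(1))
E
```

```text
time: 29.3
tool_pos: [580.1, -94.1, 86.4]
tcp_rot: [3.061, -0.005, 1.42]
contact_force: [-12.8, 2.2, 13.5]
grip_width: 26.3
t 29.3 dock xvz [-73.4 105.5  86.4] yaw rel -76.4 F dock [12.7  2.8 13.5] M [ 0.69  1.91 -0.94] w 26.3 q [-0.3   0.59  1.62  0.02  0.85 -0.16]
time: 29.4
tool_pos: [579.5, -93.7, 84.4]
tcp_rot: [3.062, -0.007, 1.418]
contact_force: [-10.9, 2.5, 22.5]
grip_width: 26.1
t 29.4 dock xvz [-72.7 105.3  84.4] yaw rel -76.6 F dock [11.1  1.8 22.5] M [ 0.53  1.87 -0.84] w 26.1 q [-0.3   0.59  1.62  0.02  0.85 -0.16]
block 108 [[-72.2  98.6  22.7]
 [-64.5 116.4  41.2]
 [-58.6 119.2  44.9]]
```

```bash
python3 -m jog '[0.45,0,0,-1,0,0.45,0,0,0,0,0.45,0,0,-20,0,0.45,-5,0,-40,0,0.45,-5,0,-45,0]'; python3 -m jog '[0.45,-30,0,-35,0,0.45,-40,0,-10,0,0.45,-40,0,0,0,0.45,0,0,0,0]'; python3 - <<'E'
from h import *
st()
p,d=capture('side');c=calibration('side');cv2.imwrite('pics/s24.png',cv2.resize(p[130:310,180:420,::-1],None,fx=3,fy=3))
W=cloud(p,d,c); QS=[549.84,31.7,2.766]; S=toslope(W,QS)
hsv=cv2.cvtColor(p,cv2.COLOR_RGB2HSV).astype(int);H,Sa,V=[hsv[...,i] for i in range(3)]
r=((H<4)|(H>176))&(Sa>180)&(S[...,1]>93)&(S[...,0]<-50)&(S[...,1]<130); print('block',r.sum(),np.percentile(S[r],[2,50,98],axis=0).round(1))
m=(H>6)&(H<16)&(Sa>200)&(np.abs(S[...,1]-80)<25)&(np.abs(S[...,0])<55)&(S[...,2]<46); print('orange',m.sum(),np.percentile(S[m],[2,50,98],axis=0).round(1))
m=(np.abs(S[...,0])<12)&(S[...,2]>60)&(S[...,2]<118)&(np.abs(S[...,1])<55)&(H>5)&(H<18); print('board',m.sum(),np.percentile(S[m],[2,50,98],axis=0).round(1))
p2,d2=capture('top');cv2.imwrite('pics/t24.png',p2[:,:,::-1])
# latch in same camera at start
p0=cv2.imread('pics/side0.png')[:,:,::-1];W0=cloud(p0,np.load('pics/side0.npy'),c);S=toslope(W0,QS);hsv=cv2.cvtColor(np.ascontiguousarray(p0),cv2.COLOR_RGB2HSV).astype(int);H,Sa,V=[hsv[...,i] for i in range(3)]
r=((H<4)|(H>176))&(Sa>180)&(S[...,1]>93)&(S[...,0]<-50)&(S[...,1]<130); print('block0',r.sum(),np.percentile(S[r],[2,50,98],axis=0).round(1))
E
```

```text
time: 29.95
tool_pos: [568.3, -102.5, 190.8]
tcp_rot: [3.068, -0.008, 1.418]
contact_force: [0.3, -0.7, 0.1]
grip_width: 50.3
time: 30.35
tool_pos: [551.8, -215.7, 247.5]
tcp_rot: [3.048, -0.001, 1.422]
contact_force: [0.3, 0.4, -0.2]
grip_width: 50.4
t 30.35 dock xvz [-93.2 228.7 247.5] yaw rel -76.3 F dock [-0.1 -0.5 -0.2] M [-0.06  0.15 -0.  ] w 50.4 q [-0.52  0.42  1.42  0.04  1.22 -0.38]
block 102 [[-71.9  94.1  24.8]
 [-65.4 115.   43.4]
 [-58.3 119.2  45.6]]
orange 277 [[-24.7  71.8   4.9]
 [  8.1  73.8  18.9]
 [ 31.6  76.2  36.4]]Traceback (most recent call last):
  File "<stdin>", line 8, in <module>
    return _quantile_unchecked(
        a, q, axis, out, overwrite_input, method, keepdims, weights)
    return _ureduce(a,
                    func=_quantile_ureduce_func,
    ...<5 lines>...
                    overwrite_input=overwrite_input,
                    method=method)
    r = func(a, **kwargs)
    result = _quantile(arr,
                       quantiles=q,
    ...<2 lines>...
                       out=out,
                       weights=wgt)
    slices_having_nans = np.isnan(arr[-1, ...])
                                  ~~~^^^^^^^^^
IndexError: index -1 is out of bounds for axis 0 with size 0
```

View pics/s24.png

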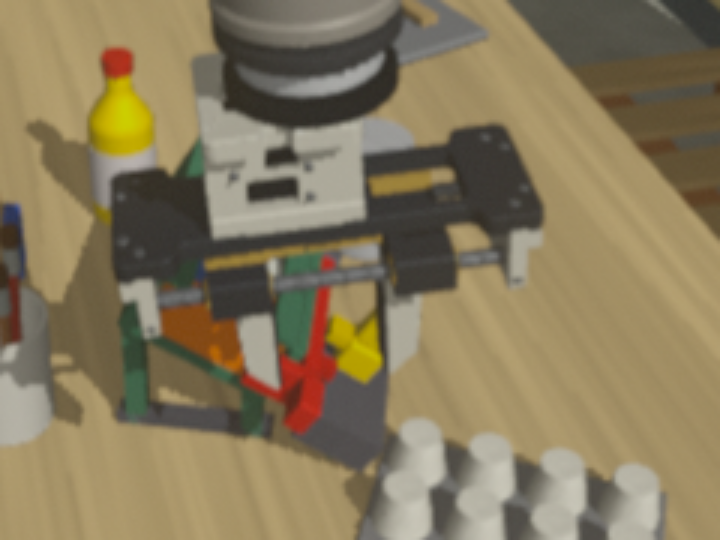

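```bash
python3 -m jog '[0.45,-40,0,-10,0,0.45,-45,0,-10,0,0.45,-40,0,0,0,0.45,0,0,0,0]'; cat > chk.py <<'E'
from h import *
import sys
c=calibration('side');QS=[549.84,31.7,2.766]
def an(p,d,t):
    W=cloud(p,d,c); S=toslope(W,QS); hsv=cv2.cvtColor(np.ascontiguousarray(p),cv2.COLOR_RGB2HSV).astype(int);H,Sa,V=[hsv[...,i] for i in range(3)]
    for n,m in dict(block=((H<4)|(H>176))&(Sa>180)&(S[...,1]>93)&(S[...,0]<-50)&(S[...,1]<130),
      blocktop=((H<4)|(H>176))&(Sa>180)&(S[...,1]>98)&(S[...,0]<-62)&(S[...,1]<114)&(S[...,2]>36),
      orange=(H>6)&(H<16)&(Sa>200)&(np.abs(S[...,1]-80)<25)&(np.abs(S[...,0])<55)&(S[...,2]<46),
      fin=(H>22)&(H<34)&(Sa>200)&(S[...,2]>50)&(np.abs(S[...,0]+104)<25)).items():
        print(t,n,m.sum(),np.percentile(S[m],[2,50,98],axis=0).round(1).tolist() if m.sum() else None)
an(cv2.imread('pics/side0.png')[:,:,::-1],np.load('pics/side0.npy'),'start')
st();p,d=capture('side');cv2.imwrite(f'pics/{sys.argv[1]}.png',cv2.resize(p[130:310,180:420,::-1],None,fx=3,fy=3));an(p,d,'now')
p,d=capture('top');cv2.imwrite(f'pics/{sys.argv[1]}t.png',p[:,:,::-1])
E
python3 chk.py c1
```

```text
time: 30.8
tool_pos: [533.4, -336.7, 267.6]
tcp_rot: [3.047, -0.003, 1.428]
contact_force: [0.3, -0.5, 0.1]
grip_width: 50.6
start block 120 [[-71.9, 94.0, 22.7], [-65.0, 115.6, 42.1], [-57.9, 119.0, 44.7]]
start blocktop 30 [[-72.2, 98.8, 42.0], [-67.4, 105.5, 43.4], [-62.3, 112.8, 44.9]]
start orange 0 None
start fin 191 [[-112.4, 55.8, 51.3], [-100.3, 64.2, 70.1], [-89.6, 66.6, 82.8]]
t 30.8 dock xvz [-121.8  347.8  267.6] yaw rel -76.0 F dock [-0.5  0.4  0.1] M [-0.07  0.1   0.02] w 50.6 q [-0.71  0.48  1.26  0.06  1.32 -0.58]
now block 0 None
now blocktop 0 None
now orange 28 [[4.7, 61.4, 28.1], [25.2, 73.1, 34.5], [39.7, 74.9, 41.2]]
now fin 0 None
```

View pics/c1.png

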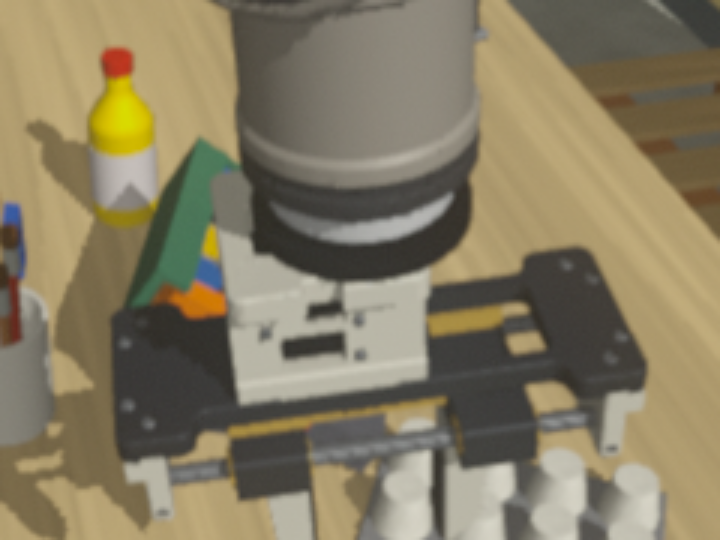

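View pics/c1t.png

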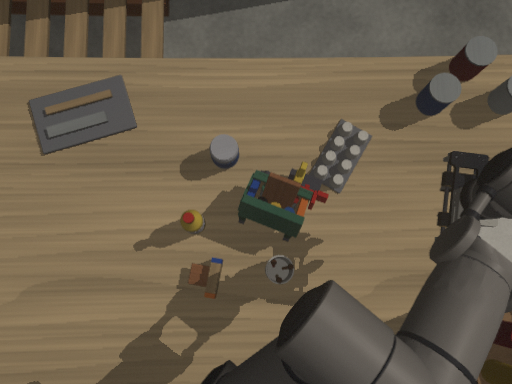

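```bash
python3 -m jog '[1,45,2,10,0,1,45,2,15,0,1,45,2,15,0,1,45,2,15,0,1,35,2,10,0]'; python3 - <<'E'
from h import *
st(); goto(dockxyz(-74,107,150),Q[2]-np.radians(76))
E
```

```text
time: 31.4
tool_pos: [581.5, -111.2, 203.8]
tcp_rot: [3.044, -0.006, 1.43]
contact_force: [0.5, -0.3, -0.3]
grip_width: 15.1
t 31.4 dock xvz [-81.2 120.8 203.8] yaw rel -75.8 F dock [-0.6  0.1 -0.3] M [-0.12  0.1   0.02] w 15.1 q [-0.33  0.45  1.49  0.03  1.1  -0.2 ]
shift [14.8 -8.8 53.3] turn 0.2 | t 31.4
```

```bash
python3 -m jog '[1,6,-4,30,0,1,5,-3,25,0,1,1,0,10,0,1,0,0,0,0]'; python3 - <<'E'
from h import *
st(); goto(dockxyz(-74,107,112),Q[2]-np.radians(76))
E
```

```text
time: 31.8
tool_pos: [582.2, -83.3, 136.4]
tcp_rot: [3.046, -0.009, 1.447]
contact_force: [-0.3, -0.7, 0.2]
grip_width: 0.5
t 31.8 dock xvz [-71.3  94.7 136.4] yaw rel -74.9 F dock [-0.   0.8  0.2] M [-0.07  0.12 -0.05] w 0.5 q [-0.28  0.52  1.58  0.03  0.94 -0.18]
shift [-12.8  -2.9  24.1] turn 1.1 | t 31.8
```

```bash
python3 -m jog '[1,-11,-1,2,0.5,1,-2,0,8,0,1,0,0,5,0,1,0,0,2,0]'; python3 -c "
from h import *
st()"; python3 -m jog '[1,0,0,3,0,1,0,0,3,0]'; python3 -c "
from h import *
st()"
```

```text
time: 32.2
tool_pos: [582.8, -98.6, 121.7]
tcp_rot: [3.04, -0.008, 1.436]
contact_force: [0.2, 0.3, -0.9]
grip_width: 0.4
t 32.2 dock xvz [-77.6 108.6 121.7] yaw rel -75.5 F dock [-0.1 -0.3 -0.9] M [-0.08  0.05 -0.06] w 0.4 q [-0.31  0.54  1.6   0.03  0.9  -0.19]
time: 32.4
tool_pos: [583.7, -99.5, 115.8]
tcp_rot: [3.039, -0.008, 1.435]
contact_force: [0.4, -0.2, 0.6]
grip_width: 0.2
t 32.4 dock xvz [-78.8 109.1 115.8] yaw rel -75.6 F dock [-0.4  0.1  0.6] M [-0.06  0.06  0.05] w 0.2 q [-0.31  0.55  1.6   0.03  0.89 -0.19]
```

```bash
python3 -c "
from h import *
o=get_obs();R=Ro.from_euler('xyz',o['tcp_rot']).as_matrix();t=o['tool_pos']+R@[0,0,25];print(rot(-Q[2])@(t-[Q[0],Q[1],0]))"; python3 -m jog '[1,0,-3,3,0,1,0,0,2,0]'; python3 -c "
from h import *
st()"
```

```text
[-81.2649238  108.28005024  90.95092066]
time: 32.6
tool_pos: [581.3, -99.3, 110.3]
tcp_rot: [3.038, -0.008, 1.435]
contact_force: [-1.2, -0.2, 5.6]
grip_width: 0.2
t 32.6 dock xvz [-76.5 109.8 110.3] yaw rel -75.6 F dock [1.  0.6 5.6] M [-0.13  0.18  0.02] w 0.2 q [-0.31  0.55  1.61  0.03  0.87 -0.2 ]
```

```bash
python3 -m jog '[1,0,0,2,0]'; python3 -c "
from h import *
st()"; python3 -m jog '[1,0,0,2,0]'; python3 -c "
from h import *
st()"
```

```text
time: 32.7
tool_pos: [582.3, -99.5, 109.3]
tcp_rot: [3.036, -0.008, 1.435]
contact_force: [-1.4, -0.5, 12.2]
grip_width: 0.4
t 32.7 dock xvz [-77.5 109.7 109.3] yaw rel -75.6 F dock [ 1.1  1.  12.2] M [-0.07  0.2  -0.04] w 0.4 q [-0.31  0.56  1.61  0.03  0.87 -0.2 ]
time: 32.8
tool_pos: [583.5, -99.9, 108.8]
tcp_rot: [3.032, -0.007, 1.435]
contact_force: [-0.6, -0.5, 9.2]
grip_width: 0.4
t 32.8 dock xvz [-78.8 109.5 108.8] yaw rel -75.6 F dock [0.4 0.7 9.2] M [-0.07  0.18  0.03] w 0.4 q [-0.31  0.56  1.61  0.03  0.87 -0.2 ]
```

```bash
python3 -m jog '[1,0,0,-20,0,1,0,0,-45,0,1,0,0,-45,0,1,10,0,-40,0,1,40,0,-15,0]'; python3 -m jog '[1,40,0,0,0,1,40,0,0,0,1,0,0,0,0,1,0,0,0,0]'; python3 chk.py c2
```

```text
time: 33.3
tool_pos: [570.8, -51.1, 275.7]
tcp_rot: [3.039, -0.007, 1.43]
contact_force: [0.8, 0.2, 0.3]
grip_width: 0.3
time: 33.7
tool_pos: [583.3, 34.6, 281.3]
tcp_rot: [3.03, -0.009, 1.434]
contact_force: [-0.0, -0.8, 0.2]
grip_width: 0.3
start block 120 [[-71.9, 94.0, 22.7], [-65.0, 115.6, 42.1], [-57.9, 119.0, 44.7]]
start blocktop 30 [[-72.2, 98.8, 42.0], [-67.4, 105.5, 43.4], [-62.3, 112.8, 44.9]]
start orange 0 None
start fin 191 [[-112.4, 55.8, 51.3], [-100.3, 64.2, 70.1], [-89.6, 66.6, 82.8]]
t 33.7 dock xvz [-27.7 -14.9 281.3] yaw rel -75.7 F dock [-0.3  0.7  0.2] M [-0.05  0.16  0.01] w 0.3 q [-0.07  0.37  1.4   0.    1.26  0.06]
now block 59 [[-72.1, 94.8, 22.5], [-67.8, 115.6, 42.1], [-59.4, 119.6, 44.0]]
now blocktop 17 [[-72.0, 98.9, 41.6], [-68.4, 102.0, 42.9], [-64.3, 112.6, 44.5]]
now orange 112 [[-41.0, 58.0, 2.5], [-19.4, 72.8, 22.5], [40.8, 83.4, 41.9]]
now fin 184 [[-112.8, 28.7, 50.5], [-100.6, 38.7, 69.9], [-90.3, 41.3, 82.8]]
```

View pics/c2.png

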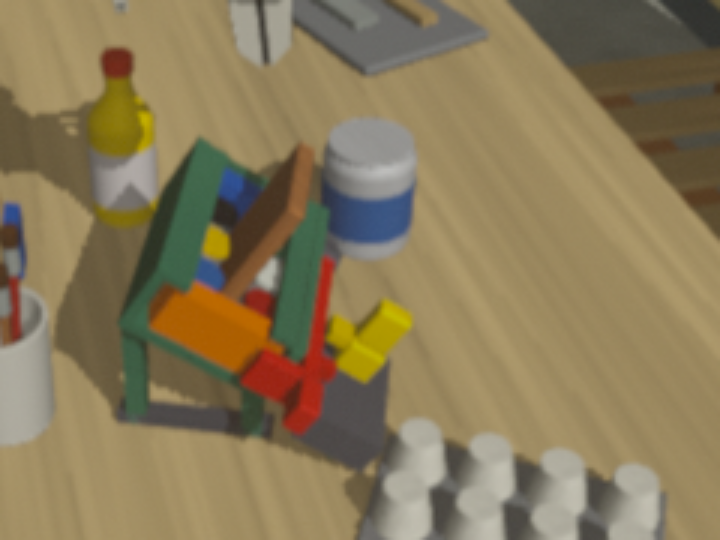

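View pics/c2t.png

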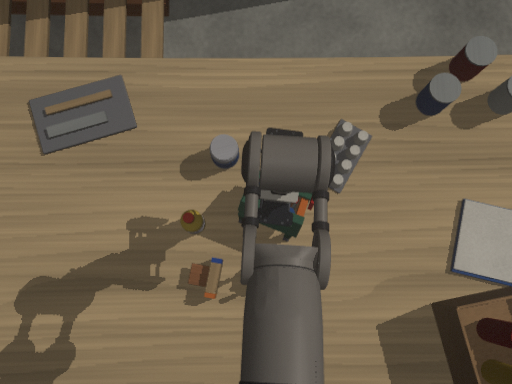

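```bash
python3 -c "
from plant import *
print(close_job()); o=get_obs(); print(o['time'],o['contact_force'])"
```

```text
the job is handed in; nothing more can be done
None
the job is handed in; nothing more can be done
```

The job is done and handed in at about 34 s. The tray is fully home in the dock with its orange end at the mouth, and the red latch is pressed down again.

**What I did**
- I pushed the yellow tab to its full release, then lifted the latch to its stop.
- I drew the tray right out by the two ends of its handle board and turned it end for end in the air. That left it leaning the wrong way.
- I rolled it flat on the table. Rolling it on over the other edge failed because it only lifted off, so I set its 30° lean by pressing it flush onto the tops of the dock's lips.
- I slid it in without contact until it met the back stop at about 17 N.
- I lowered the latch and then tapped it with about 12 N to be sure it was down.

**What the last checks showed**
- **Latch grip:** it sits within about 1 mm of its starting place.
- **Orange end:** its face is at v ≈ 73–75 mm, behind the latch tooth.
- **Tab:** it is at about 26–28 mm, released. I left it there, as the task did not ask for it back.
- **Bottle, can and egg carton:** they looked unmoved in the camera pictures.
- **Mug:** in the last pictures it is hidden from above and only partly seen from the side, where it looked in place. An overhead picture taken after the tray was home showed it where it started.
- **Robot:** it stands clear above the dock, with forces near zero.

**What disagreed:** camera estimates of the dock's position differed by 2–3 mm. The tool had drifted about 6° off vertical by the end, with no visible effect on the result.

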